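# Put a reagent bottle away in the drying cabinet

## Task

Swing the clear drying cabinet's door wide open by its handle, and put the amber bottle inside on the free blue pad, kept upright, set down gently in the middle of the pad and with its label facing straight out towards the door. Then shut the door fully. Leave the green jar, the beaker and the thermometer where they are.

Things in the scene. Friction and masses are not known exactly. Their poses are not given: they have to be found in the camera images.
- cabinet: Clear acrylic drying cabinet, blue edges, white floor, fixed: 160 deep (x), 270 wide (y), 260 high. Origin: centre of underside, z up; open front at x = -80, behind the door. Walls and roof 8 thick; inner floor 20 above the origin, roof's underside 252. On the floor, places at x -25, y +52 and -52 hold the pad and the jar. The roof bars a vertical tool: enter from the front tilted 35 to 45 deg.
- pad: Blue square pad, 80 x 80 x 3, fixed on the cabinet's floor at one of the two places (which one varies), its sides along the cabinet's. Origin: centre of its underside; its axes are the cabinet's.
- door (a joint): Angle of the cabinet's door, rad: 0 shut, 1.9 widest; starts shut or slightly ajar. Clear panel, blue frame, 264 wide, 12 thick, in front of the cabinet, top 256 above the bench. Vertical hinge at the cabinet's x = -95, y = +132 (left edge, outer face); opens towards the robot, clockwise from above. Friction 0.08 N m; no latch or spring: it stays where left.
- handle: Steel vertical round bar, diameter 12, 35 out from the door's outer face, 222 from the hinge line. Origin on its axis, 196 above the bench; bar's ends 50 above and 61 below it. z up, x to the door's face, y along the door to the hinge (as the cabinet's when shut, turning with the door). Posts (8) to the door 30 above, 42 below. Pinch from above, fingers either side along y, 30 above the origin.
- bottle: Loose amber glass bottle, about 0.2 kg, standing on the bench: square body 42 x 42, 70 high, then a neck and a white cap of 32 diameter, 105 high in all. Origin: centre of its underside; z up. Its -x side carries the white label with a red band.
- label (a point): Centre of the bottle's label: at x = -21.5, z = 35 in the bottle's axes.
- jar: Bystander: closed green jar, 44 diameter, 80 high, standing loose in the cabinet at the place that the pad leaves. Origin: centre of its underside.
- beaker: Bystander: white open beaker, 66 diameter, 85 high, standing loose on the bench. Origin: centre of its underside.
- thermometer: Bystander: black box of a digital thermometer with an orange-framed display, 100 x 150 x 40, lying loose on the bench. Origin: centre of its underside.
Not all that is in view belongs to the job. What is meant by the bottle is not purple or turquoise, and is the smaller of those in its own colour.

How it is judged (in metres and radians):
On the way, in this order (a step that is already met when the one before it is completed fails the run):
1. the door is swung open past 0.6 rad with the fingers on its handle (value of joint door above 0.6 rad and contact force between the fingers and handle above 0.5 N), for 0.1 s.
2. the bottle stands upright and released on the pad, label towards the door, the door still open (horizontal distance between bottle and pad below 0.018 m and z of bottle in the frame of pad below 0.012 m and angle between bottle's own z axis and vertical below 0.1 rad and angle between the x axis of bottle and the x axis of cabinet, either way round below 0.35 rad and x of label in the frame of pad below 0 m and contact force between the fingers and bottle below 0.05 N and value of joint door above 0.3 rad), for 0.2 s.
At the end, for the whole second after the job is handed in: The door is shut (under 0.06 rad) and the bottle stands released and at rest on the blue pad: centre within 18 mm of the pad's centre, upright within 0.1 rad, label towards the door within 0.35 rad; the bystanders are within 25 mm of where they were (horizontal distance between bottle and pad below 0.018 m and z of bottle in the frame of pad below 0.012 m and angle between bottle's own z axis and vertical below 0.1 rad and angle between the x axis of bottle and the x axis of cabinet, either way round below 0.35 rad and x of label in the frame of pad below 0 m and contact force between the fingers and bottle below 0.05 N and value of joint door below 0.06 rad and linear speed of bottle below 0.02 m/s); the robot touches nothing.
It fails at once if a bystander (jar, beaker or thermometer) is shifted by more than 25 mm (distance of any of jar, beaker, thermometer from where it was at the start of the episode above 0.025 m).
It fails at once if the bottle is tipped by more than 0.6 rad (angle between bottle's own z axis and vertical above 0.6 rad).
It fails at once if the bottle is dropped onto the pad (falls free at over 0.5 m/s, that is from more than about 13 mm) (horizontal distance between bottle and pad below 0.05 m and linear speed of bottle above 0.5 m/s and contact force between the fingers and bottle below 0.05 N).
It also fails if it takes over 72 s, if anything falls off the work surface, if the arm or the gripper's body presses on something with over 40 N, if the wrist force passes 120 N, or if a joint passes its speed limit or range.

## Robot

A 6-joint arm with a two-finger parallel gripper is mounted at the origin on the work surface. World frame = base frame: x ahead of the robot, y to its left, z up, the work surface at z = 0. Lengths are in mm, angles in degrees, forces in N, time in s.
With the tool pointing down it reaches from about 300 to 850 mm from the base axis. Payload 4.2 kg.
Tool frame: the origin (TCP) lies at the very end of the fingers, on their centre line; the grasp point (between the pads) lies 19 mm behind it; z points along the fingers, y is the line along which they close (so a half turn about z gives the same grasp; the last joint's range is limited). The gripper opens to 91 mm and grips with 3 to 60 N. Pads are 32 mm wide; open, the fingers measure 118 mm over their backs; the gripper's body (76 mm by 178 mm) begins 60 mm behind the grasp point.
Start: joints at [66.692, 18.312, 89.639, -0, 72.044, -1.146], TCP at [216.909, 532.535, 213.976] pointing down, gripper open.
Joint ranges: [-177.97, 177.97], [-48.28, 115.42], [12.27, 149.76], [-77.06, 257.06], [2.81, 150.46], [-146.56, 146.56]. Speed limits (degrees/s): [147.25, 147.25, 180, 180, 180, 180].

## Interface

Orientations are given as [roll, pitch, yaw] about the fixed x, y, z axes, in that order (R = Rz(yaw) Ry(pitch) Rx(roll)).
In Python, from workcell import env, grab_frame gives the robot as it stands. The module is installed in compiled form; this text tells all that it offers.
- The arm moves only by the tool move_arm, never from a script. Its argument "plan" is a list of rows, each an object of numbers: "tx", "ty", "tz": the shift along the tool's x, y, z in cm; "wx", "wy", "wz": the turn, a rotation vector about the tool's x, y, z in rad. In form: [{"tx": .., "ty": .., "tz": .., "wx": .., "wy": .., "wz": ..}, ...]. A call has 1 to 12 rows; each row shifts and turns the commanded pose from where the row before left it, along the tool's axes as they then stand; what a row does not reach is not made up. A row lasts 1/12 s, in which the tool goes at most 41.7 mm and 7.16 degrees, less where a joint would pass 70% of its speed; a pose out of reach is approached as far as the arm can. A call is refused whole if a number of a shift passes 4.17 or a number of a turn 0.125, either way. A call with a gripper value outside its range is refused whole. "gripper" is the finger opening in cm, from 0 to 9.12, set as the call begins (left out, the last holds). The fingers move at their own pace and stop on an object; "force" is the grip in N (left out, the last holds). Time passes only in rows, so rows that do not move let the fingers close. It gives the time, the measured TCP pose, the force, the opening and the grip force at its end, in the units of the state.
- env.state(): the state, without advancing time (a new reading comes with each control period).
- grab_frame(name): name is "side" or "top" or "wrist"; returns a dict with "color" (420x560x3 uint8, red, green, blue), "vfov" (degrees; the focal length in pixels is half the picture's height over the tangent of half this angle, whatever the lens; pixels are square), "cx", "cy" (the principal point, pixels), "k1" (the pictures are not rectified: a ray, as slopes to the right and down, at radius r is drawn at 1 + k1 r^2 times it, then the intrinsics apply), "view" (4x4, takes a point from world to camera coordinates). Camera axes: x right, y up, looking along -z (the intrinsics and any distortion apply to the point x, -y, -z); pixel columns grow to the right and rows downward; lengths in mm; the calibration is good to about 2 mm. A picture is of the moment at which its call begins. There is no depth.
- env.job_done(): hands the job in; it is judged then, once.
The state is a dict: "time_s": time; "qpos": joint angles; "qvel": joint speeds; "effort": joint torques, N m; "ee_pos": TCP position; "ee_rot": TCP orientation; "force": force on the tool from outside, world axes, zero at the start; "torque": the same for the moment, N m; "gripper_width": finger opening in mm; "gripper_force": force on a finger pad.
Only numpy, scipy, OpenCV 4.12 (cv2) and the standard library are available. Lean on these libraries where they do the work, as an engineer would, in place of code of your own. Each camera call takes 0.05 s, during which the arm holds its last target. There are 200 camera calls.

## Working session

There is one attempt and no reset: what is moved stays moved. The work goes in short steps, Python scripts to look and compute and a tool call to move; the robot and the scene stay as the last step left them, time stands still between calls to the robot, and variables do not carry over. Pictures are saved under pics/ and viewed, at most 10 in all, crops included, and the job is handed in when it is done.

Besides the shell and the picture viewer there is one more tool, called after ">>>" by a JSON object that holds its "fn" and its "kwargs". move_arm: Moves the arm, as the interface text tells. Its arguments: {"type":"object","properties":{"plan":{"type":"array","items":{"type":"object","properties":{"tx":{"type":"number"},"ty":{"type":"number"},"tz":{"type":"number"},"wx":{"type":"number"},"wy":{"type":"number"},"wz":{"type":"number"}}}},"gripper":{"type":"number"},"force":{"type":"number"}},"required":["plan"]}

```bash
mkdir -p pics
cat > h.py <<'E'
import numpy as np, cv2
from workcell import env, grab_frame
def grab(n,save=None):
    f=grab_frame(n)
    if save: cv2.imwrite(f'pics/{save}.png',f['color'][:,:,::-1])
    return f
def K(f):
    h=f['color'].shape[0]; F=h/2/np.tan(np.radians(f['vfov'])/2); return F
def ray(f,u,v):
    F=K(f); d=np.array([(u-f['cx'])/F,(v-f['cy'])/F]); s=d.copy()
    for _ in range(30): s=d/(1+f['k1']*(s@s))
    V=np.array(f['view']); R=V[:3,:3]; o=-R.T@V[:3,3]
    r=R.T@np.array([s[0],-s[1],-1]); return o,r/np.linalg.norm(r)
def onz(f,u,v,z):
    o,r=ray(f,u,v); return o+r*(z-o[2])/r[2]
def proj(f,p):
    V=np.array(f['view']); c=V[:3,:3]@np.array(p,float)+V[:3,3]
    s=np.array([c[0],-c[1]])/-c[2]; s=s*(1+f['k1']*(s@s)); return s*K(f)+[f['cx'],f['cy']]
def two(f1,a,f2,b):
    o1,r1=ray(f1,*a);o2,r2=ray(f2,*b)
    t=np.linalg.lstsq(np.c_[r1,-r2],o2-o1,rcond=None)[0]
    p,q=o1+t[0]*r1,o2+t[1]*r2; return (p+q)/2,np.linalg.norm(p-q)
E
python3 - <<'E'
from h import *
fs=[grab(n,n+'0') for n in('side','top')]
for f in fs: print(f['vfov'],f['k1'],np.linalg.inv(f['view'])[:3].round(2).tolist())
print(env.state())
E
```

```text
56.83333288199436 -0.034489696098829285 [[0.96, -0.27, 0.08, 684.88], [0.28, 0.92, -0.28, -258.21], [0.0, 0.29, 0.96, 991.36]]
42.1861056446969 -0.06631173626362145 [[0.03, 0.99, -0.17, 407.61], [-1.0, 0.03, -0.01, -3.68], [-0.0, 0.17, 0.99, 1435.27]]
{'time_s': 0.1, 'qpos': array([ 6.66935554e+01,  1.83466891e+01,  8.96983191e+01, -9.26565923e-04,
        7.20435763e+01, -1.14618227e+00]), 'qvel': array([-0.05456782, -0.0866716 , -0.12198189,  0.00057046, -0.03985599,
        0.11882324]), 'effort': array([ 1.28975127e-03, -4.13334131e+01, -2.32508862e+01,  7.29786186e-02,
        4.21351392e-02, -3.17863726e-05]), 'ee_pos': array([216.72070245, 532.11720713, 213.22470637]), 'ee_rot': array([-1.79911416e+02, -8.91167604e-04,  1.57840023e+02]), 'force': array([ 0.75064056, -0.27838995, -1.46762799]), 'torque': array([-0.06539973, -0.01400319,  0.00753212]), 'gripper_force': 0.0, 'gripper_width': 91.38072839614655}
```

View pics/side0.png

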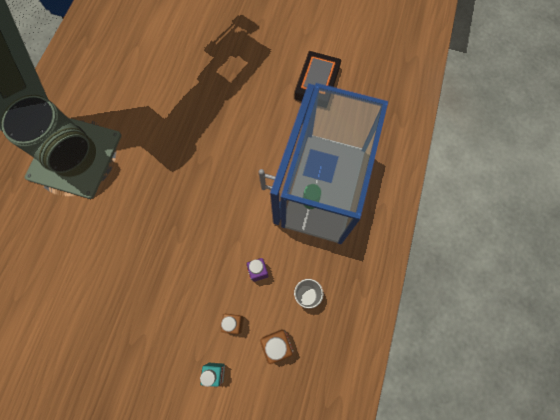

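View pics/top0.png

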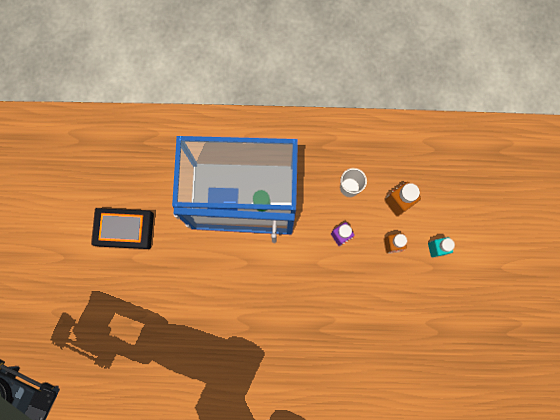

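The top view (x up, y left) shows the cabinet at about (235,185) with the pad on the +y side at (223,197), the jar at (261,200) and the handle at (274,228). The small amber bottle is at (397,241) in the top view and (231,324) in the side view. I'll zoom in.

Run:
```python
import cv2,numpy as np
s=cv2.imread('pics/side0.png');t=cv2.imread('pics/top0.png')
c=lambda im,x,y,w,h,W,H:cv2.resize(im[y:y+h,x:x+w],(W,H),interpolation=cv2.INTER_CUBIC)
a=np.vstack([np.hstack([c(s,245,75,150,170,350,397),c(t,160,125,150,132,450,397)]),
 np.hstack([c(s,206,304,50,40,250,200),c(t,372,221,50,40,250,200),c(t,250,200,60,40,300,200)])])
cv2.imwrite('pics/z1.png',a)
```

```text
(no output)
```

View pics/z1.png

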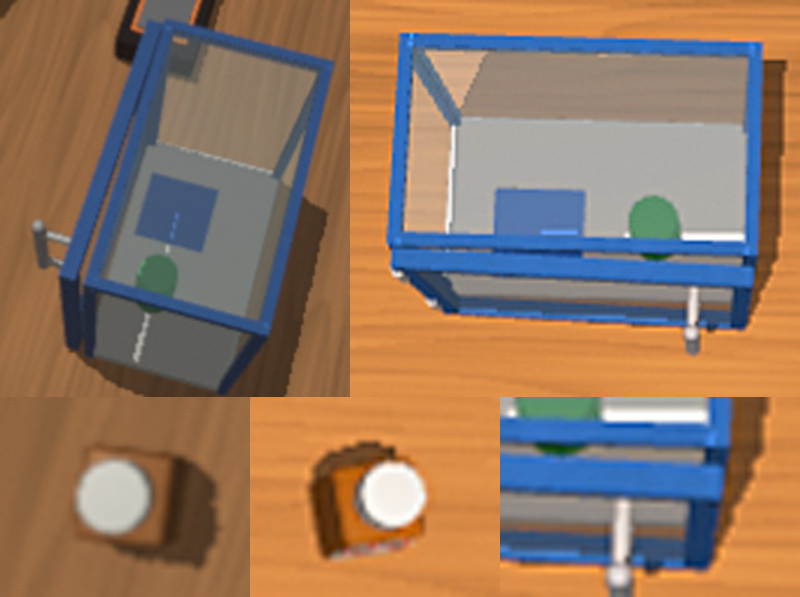

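Run:
```python
from h import *
import pickle
s=grab('side');t=grab('top');pickle.dump((s,t),open('f0.pkl','wb'))
T=lambda x,y:((x-350)/3+160-.33,y/3+125-.33)
S=lambda x,y:(x/2.333+245-.3,y/2.333+75-.3)
for n,p in dict(bl=(402,34),br=(762,43),fr=(758,253),fl=(389,242)).items(): print('roof top',n,onz(t,*T(*p),260).round(1))
for n,p in dict(br=(332,64),fr_out=(267,333),fl=(140,70)).items(): print('roof side',n,onz(s,*S(*p),260).round(1))
print('door top',[onz(t,*T(*p),256).round(1) for p in((392,268),(754,287))], [onz(s,*S(*p),256).round(1) for p in((150,24),(63,277))])
print('handle side', onz(s,*S(38,226),246).round(1),onz(s,*S(43,264),135).round(1))
print('handle top', onz(t,*T(692,336),246).round(1),onz(t,*T(692,349),135).round(1))
# caps
def cap(f,x,y):
    im=f['color'][y-14:y+14,x-14:x+14]; hsv=cv2.cvtColor(im,cv2.COLOR_RGB2HSV)
    m=((hsv[...,1]<60)&(hsv[...,2]>130)).astype(np.uint8)
    n,l,st,c=cv2.connectedComponentsWithStats(m); i=1+np.argmax(st[1:,4]); print(st[i]); return c[i]+[x-14,y-14]
a=cap(s,229,324);b=cap(t,400,240)
print(onz(s,*a,105).round(1),onz(t,*b,105).round(1),two(s,a,t,b))
# body mask (amber) & label edge
B=lambda x,y:((x-250)/5+372-.4,(y-400)/5+221-.4)
print('label edge',onz(t,*B(330,557),0).round(1),onz(t,*B(412,545),0).round(1))
# pad & jar by colour
for f,nm in((s,'side'),(t,'top')):
    h=cv2.cvtColor(f['color'],cv2.COLOR_RGB2HSV)
    m=cv2.inRange(h,(45,60,40),(80,255,255));ys,xs=np.nonzero(m)
    print(nm,'jar mean',xs.mean(),ys.mean(),len(xs),onz(f,xs.mean(),ys.mean(),60).round(1))
P=[(150,174),(218,188),(202,251),(136,237)]
print('pad',[onz(s,*S(*p),23).round(1) for p in P])
```

```text
roof top bl [772.8 238.8 260. ]
roof top br [772.4 -31.4 260. ]
roof top fr [613.  -31.8 260. ]
roof top fl [614.1 238.8 260. ]
roof side br [774.7 235.5 260. ]
roof side fr_out [774.  -31.4 260. ]
roof side fl [606.4 179.5 260. ]
door top [array([595.5, 236.3, 256. ]), array([588.4, -29.6, 256. ])] [array([602.1, 232. , 256. ]), array([595.6, -30.5, 256. ])]
handle side [559.6  11.8 246. ] [557.8  14.4 135. ]
handle top [552.4  14.8 246. ] [555.5  16.3 135. ]
[  6   7  15  14 168]
[  8   8  13  13 129]
[ 571.6 -297.4  105. ] [ 569.2 -294.   105. ] (array([ 570.34645113, -297.36675278,   92.07668505]), np.float64(1.3947569728346472))
label edge [ 549.4 -283.9    0. ] [ 556.8 -327.6    0. ]
side jar mean 309.0436507936508 198.04761904761904 252 [665.6  44.6  60. ]
top jar mean 262.6048780487805 198.32682926829267 205 [673.6  49.   60. ]
pad [array([628.5, 191.3,  23. ]), array([709.1, 196.3,  23. ]), array([710.1, 115.5,  23. ]), array([633.6, 110.9,  23. ])]
```

```bash
cat >> h.py <<'E'
from scipy.spatial.transform import Rotation as Ro
def tool(t=0,a=0): # tilt towards azimuth a (deg)
    return Ro.from_euler('z',a,degrees=True)*Ro.from_euler('y',-t,degrees=True)*Ro.from_matrix(np.diag([-1.,1,-1]))
def cur():
    s=env.state(); return np.array(s['ee_pos']),Ro.from_euler('xyz',s['ee_rot'],degrees=True)
def rows(wps,start=None):
    """wps: list of (p,R,n). prints rows in tool axes (cm, rad)"""
    p,R=start or cur(); out=[]
    for q,Q,n in wps:
        p0,R0=p,R; rv=(R0.inv()*Q).as_rotvec()
        for i in range(1,n+1):
            pt=p0+(np.array(q)-p0)*i/n; Rt=R0*Ro.from_rotvec(rv*i/n)
            t=np.round(R.inv().apply(pt-p)/10,2); w=np.round((R.inv()*Rt).as_rotvec(),3)
            out.append((t,w)); p=p+R.apply(t*10); R=R*Ro.from_rotvec(w)
    for k,(t,w) in enumerate(out): print(k,t.tolist(),w.tolist())
    print('end',p.round(1))
E
python3 - <<'E'
from h import *
rows([((557,14,290),tool(),20)])
E
```

```text
0 [-2.55, -1.76, -0.38] [-0.0, -0.0, -0.019]
1 [-2.52, -1.81, -0.38] [-0.0, -0.0, -0.02]
2 [-2.48, -1.85, -0.38] [-0.0, -0.0, -0.019]
3 [-2.45, -1.91, -0.38] [-0.0, -0.0, -0.019]
4 [-2.41, -1.95, -0.38] [-0.0, -0.0, -0.02]
5 [-2.37, -1.99, -0.39] [-0.0, -0.0, -0.019]
6 [-2.33, -2.04, -0.38] [-0.0, -0.0, -0.019]
7 [-2.3, -2.09, -0.38] [-0.0, -0.0, -0.02]
8 [-2.25, -2.13, -0.38] [-0.0, -0.0, -0.019]
9 [-2.21, -2.18, -0.38] [-0.001, -0.0, -0.019]
10 [-2.17, -2.21, -0.38] [0.0, -0.0, -0.02]
11 [-2.12, -2.26, -0.39] [0.0, -0.0, -0.019]
12 [-2.08, -2.3, -0.38] [0.0, -0.0, -0.019]
13 [-2.04, -2.33, -0.38] [0.0, -0.0, -0.02]
14 [-1.98, -2.38, -0.38] [0.0, -0.0, -0.019]
15 [-1.95, -2.42, -0.39] [0.0, -0.0, -0.019]
16 [-1.89, -2.45, -0.38] [0.0, -0.0, -0.02]
17 [-1.85, -2.49, -0.38] [0.0, -0.0, -0.019]
18 [-1.8, -2.52, -0.39] [0.0, -0.0, -0.019]
19 [-1.75, -2.56, -0.38] [-0.0, -0.0, -0.02]
end [557.  14. 290.]
```

>>> {"fn": "move_arm", "kwargs": {"gripper": 5, "plan": [{"tx": -2.55, "ty": -1.76, "tz": -0.8, "wz": -0.02}, {"tx": -2.52, "ty": -1.81, "tz": -0.8, "wz": -0.02}, {"tx": -2.48, "ty": -1.85, "tz": -0.8, "wz": -0.02}, {"tx": -2.45, "ty": -1.9, "tz": -0.8, "wz": -0.02}, {"tx": -2.41, "ty": -1.95, "tz": -0.8, "wz": -0.02}, {"tx": -2.37, "ty": -2, "tz": -0.8, "wz": -0.02}, {"tx": -2.33, "ty": -2.04, "tz": -0.8, "wz": -0.02}, {"tx": -2.3, "ty": -2.09, "tz": -0.8, "wz": -0.02}, {"tx": -2.25, "ty": -2.13, "tz": -0.8, "wz": -0.02}, {"tx": -2.2, "ty": -2.18, "tz": -0.4, "wz": -0.02}, {"tx": -2.17, "ty": -2.2, "wz": -0.02}, {"tx": -2.12, "ty": -2.26, "wz": -0.02}]}}

```text
schema error: expected keys tx, ty, tz, wx, wy, wz
```

>>> {"fn": "move_arm", "kwargs": {"plan": [{"tx": -2.08, "ty": -2.3, "wz": -0.02}, {"tx": -2.04, "ty": -2.33, "wz": -0.02}, {"tx": -2, "ty": -2.38, "wz": -0.02}, {"tx": -1.95, "ty": -2.42, "wz": -0.02}, {"tx": -1.9, "ty": -2.45, "wz": -0.02}, {"tx": -1.85, "ty": -2.5, "wz": -0.02}, {"tx": -1.8, "ty": -2.5, "wz": -0.02}, {"tx": -1.75, "ty": -2.5}, {}, {}]}}

```text
schema error: expected keys tx, ty, tz, wx, wy, wz
```

Run:
```python
from h import *
f=grab('top');s=grab('side');w=grab('wrist')
im=np.hstack([cv2.resize(f['color'][100:310,150:430],(400,300)),cv2.resize(s['color'][60:270,150:430],(400,300))])
im=np.vstack([im,np.hstack([cv2.resize(w['color'],(400,300)),np.zeros((300,400,3),np.uint8)])])
cv2.imwrite('pics/z2.png',im[:,:,::-1])
rows([((557,14,290),tool(),3),((557,14,207),tool(),5)])
```

```text
0 [-17.02, -11.73, -2.54] [-0.0, -0.0, -0.129]
1 [-15.37, -13.82, -2.53] [-0.0, -0.0, -0.129]
2 [-13.46, -15.68, -2.54] [-0.0, -0.0, -0.129]
3 [-0.0, 0.0, 1.66] [-0.0, -0.0, 0.0]
4 [-0.0, 0.0, 1.66] [-0.0, -0.0, 0.0]
5 [-0.0, 0.0, 1.66] [-0.0, -0.0, 0.0]
6 [-0.0, 0.0, 1.66] [-0.0, -0.0, 0.0]
7 [-0.0, 0.0, 1.66] [-0.0, -0.0, 0.0]
end [557.  14. 207.]
```

View pics/z2.png

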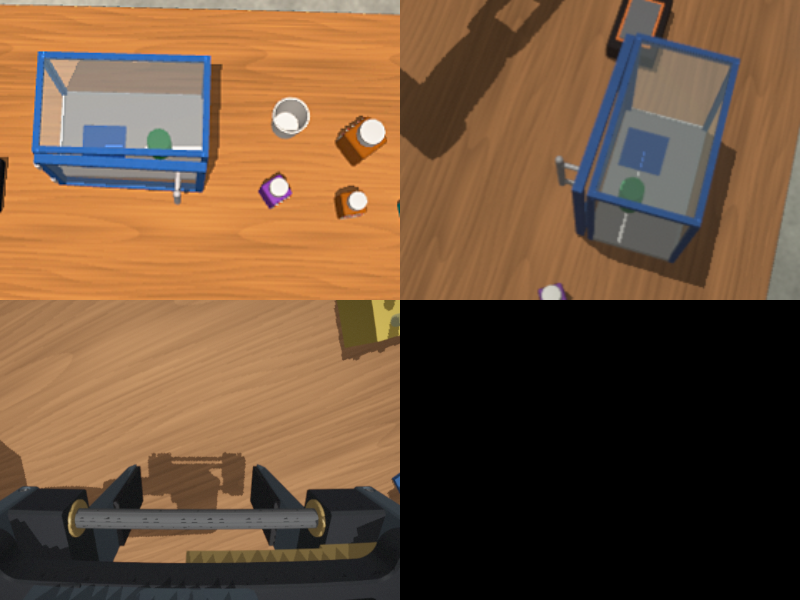

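Run:
```python
from h import *
w=grab('wrist'); p,R=cur()
cam=np.linalg.inv(w['view']); print('cam in tool',R.inv().apply(cam[:3,3]-p).round(0),'look',R.inv().apply(-cam[:3,2]).round(2))
for q in [(0,45,0),(0,-45,0),(16,45,0),(-16,45,0),(0,89,-79),(0,-89,-79),(38,89,-79),(-38,89,-79),(89,38,-79),(-89,38,-79),(-38,0,-79),(38,0,-79),(0,59,-40),(16,59,-60)]:
    print(q,proj(w,p+R.apply(q)).round(0))
cv2.imwrite('pics/w1.png',w['color'][:,:,::-1])
```

```text
cam in tool [  83.    1. -170.] look [-0.29  0.    0.96]
(0, 45, 0) [348. 256.]
(0, -45, 0) [197. 256.]
(16, 45, 0) [350. 231.]
(-16, 45, 0) [346. 280.]
(0, 89, -79) [510. 348.]
(0, -89, -79) [ 33. 347.]
(38, 89, -79) [537. 255.]
(-38, 89, -79) [486. 421.]
(89, 38, -79) [408.  89.]
(-89, 38, -79) [353. 501.]
(-38, 0, -79) [272. 428.]
(38, 0, -79) [271. 258.]
(0, 59, -40) [396. 293.]
(16, 59, -60) [418. 286.]
```

View pics/w1.png

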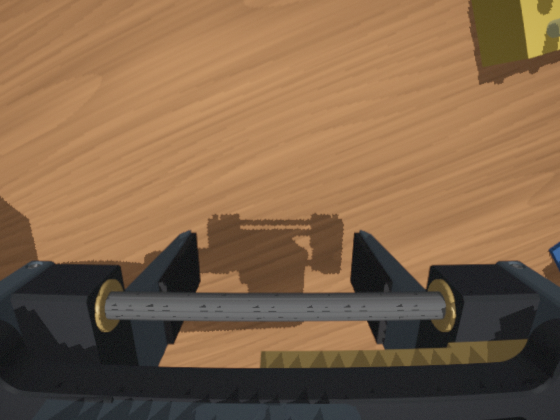

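```bash
cat > feas.py <<'E'
from h import *
def sdbox(P,c,h,Rm=np.eye(3)):
    q=np.abs((P-c)@Rm)-h; return np.linalg.norm(np.maximum(q,0),axis=1)+np.minimum(q.max(1),0)
def pts(d,wf):
    g=lambda a,n:np.linspace(*a,n)
    B=np.stack(np.meshgrid(g((60-d,170),12),g((-38,38),5),g((-89,89),15)),-1).reshape(-1,3)
    A=np.linspace(0,2*np.pi,13)[:-1]; C=np.array([(u,50*np.cos(a),50*np.sin(a)) for u in g((170,330),8) for a in A])
    F=np.stack(np.meshgrid(g((-19-d,60-d),8),(-16,0,16),(-wf,wf)),-1).reshape(-1,3)
    return np.vstack([B,C,F])
def clear(G,t,psi,th=1.85,d=0,wf=38,detail=False):
    R=tool(t,psi); X=pts(d,wf); P=np.array(G)+R.apply(np.c_[X[:,1],X[:,2],-X[:,0]])
    cx,cy=693,103.7
    D={}
    D['roof']=sdbox(P,(cx,cy,256),(80,135,4)).min()
    D['L']=sdbox(P,(cx,cy+131,130),(80,4,130)).min()
    D['R']=sdbox(P,(cx,cy-131,130),(80,4,130)).min()
    D['back']=sdbox(P,(cx+76,cy,130),(4,135,130)).min()
    D['floor']=sdbox(P,(cx,cy,10),(80,135,10)).min(); D['bench']=P[:,2].min()
    c,s=np.cos(th),np.sin(th); e=np.array([-s,-c,0]);n=np.array([c,-s,0])
    D['door']=sdbox(P,np.array([598,235.7,135])+e*132+n*6,(132,6,121),np.c_[e,n,[0,0,1]]).min()
    j=np.array([668,51.7,60]);q=np.c_[np.hypot(*(P-j)[:,:2].T)-22,np.abs((P-j)[:,2])-40]
    D['jar']=(np.linalg.norm(np.maximum(q,0),axis=1)+np.minimum(q.max(1),0)).min()
    return {k:round(float(v),1) for k,v in D.items()} if detail else min(D.values())
if __name__=='__main__':
    res=[]
    for h in (40,50,55,92):
     for t in range(30,86,5):
      for psi in range(0,61,5):
       for dx in (0,-8):
        for dy in (0,-8):
         for d in (0,7):
          res.append((clear((668+dx,155.5+dy,23+h),t,psi,d=d),h,t,psi,dx,dy,d))
    res.sort(key=lambda r:-r[0])
    for flt,nm in((lambda r:r[1]==92,'cap'),(lambda r:r[1]<60 and r[3]<=15,'body'),(lambda r:r[1]<60 ,'any')):
        for r in [r for r in res if flt(r)][:6]: print(nm,r,clear((668+r[4],155.5+r[5],23+r[1]),r[2],r[3],d=r[6],detail=True))
E
python3 feas.py
```

```text
cap (np.float64(14.54347092324494), 92, 80, 20, -8, -8, 0) {'roof': 82.5, 'L': 37.2, 'R': 55.4, 'back': 71.8, 'floor': 68.0, 'bench': 88.0, 'door': 14.5, 'jar': 16.7}
cap (np.float64(14.530498421611345), 92, 60, 30, -8, -8, 0) {'roof': 26.9, 'L': 34.5, 'R': 35.5, 'back': 64.8, 'floor': 71.6, 'bench': 91.6, 'door': 17.6, 'jar': 14.5}
cap (np.float64(14.43318889707529), 92, 85, 20, -8, -8, 0) {'roof': 91.4, 'L': 40.5, 'R': 55.4, 'back': 72.9, 'floor': 62.4, 'bench': 80.0, 'door': 16.9, 'jar': 14.4}
cap (np.float64(14.162045473791316), 92, 70, 25, -8, -8, 0) {'roof': 58.1, 'L': 36.5, 'R': 45.9, 'back': 67.8, 'floor': 73.5, 'bench': 93.5, 'door': 17.0, 'jar': 14.2}
cap (np.float64(13.663954649692126), 92, 65, 25, -8, -8, 0) {'roof': 46.0, 'L': 31.5, 'R': 45.9, 'back': 67.2, 'floor': 72.5, 'bench': 92.5, 'door': 13.7, 'jar': 16.3}
cap (np.float64(13.208938760293865), 92, 55, 30, -8, -8, 0) {'roof': 13.2, 'L': 29.0, 'R': 35.4, 'back': 64.6, 'floor': 71.0, 'bench': 91.0, 'door': 13.6, 'jar': 20.0}
body (np.float64(8.484297750271788), 40, 85, 15, -8, -8, 0) {'roof': 143.9, 'L': 32.8, 'R': 63
[... 1225 characters left out ...]
0, 'door': 16.9, 'jar': 11.3}
any (np.float64(11.081956886758704), 50, 85, 20, -8, -8, 0) {'roof': 133.1, 'L': 40.5, 'R': 55.4, 'back': 72.9, 'floor': 20.4, 'bench': 38.0, 'door': 16.9, 'jar': 11.1}
any (np.float64(10.92282592533661), 55, 75, 20, -8, -8, 0) {'roof': 108.3, 'L': 32.8, 'R': 55.4, 'back': 70.9, 'floor': 36.8, 'bench': 56.8, 'door': 12.0, 'jar': 10.9}
any (np.float64(10.373946037373152), 40, 85, 20, -8, -8, 0) {'roof': 143.0, 'L': 40.5, 'R': 55.4, 'back': 72.9, 'floor': 10.4, 'bench': 28.0, 'door': 16.9, 'jar': 11.1}
any (np.float64(9.19202214405967), 50, 70, 20, -8, -8, 0) {'roof': 101.3, 'L': 28.2, 'R': 55.4, 'back': 70.1, 'floor': 31.5, 'bench': 51.5, 'door': 9.2, 'jar': 9.4}
```

The wrist view confirms that the gripper body is wide (178) along the closing axis. A straight entry would hit the left wall, so I'll regrip the bottle by its cap, tilted about 60° with azimuth about 30°. The door comes first, and every row has to carry all six keys.

>>> {"fn": "move_arm", "kwargs": {"gripper": 5, "plan": [{"tx": -2.55, "ty": -1.76, "tz": -0.8, "wx": 0, "wy": 0, "wz": -0.02}, {"tx": -2.52, "ty": -1.81, "tz": -0.8, "wx": 0, "wy": 0, "wz": -0.02}, {"tx": -2.48, "ty": -1.85, "tz": -0.8, "wx": 0, "wy": 0, "wz": -0.02}, {"tx": -2.45, "ty": -1.9, "tz": -0.8, "wx": 0, "wy": 0, "wz": -0.02}, {"tx": -2.41, "ty": -1.95, "tz": -0.8, "wx": 0, "wy": 0, "wz": -0.02}, {"tx": -2.37, "ty": -2, "tz": -0.8, "wx": 0, "wy": 0, "wz": -0.02}, {"tx": -2.33, "ty": -2.04, "tz": -0.8, "wx": 0, "wy": 0, "wz": -0.02}, {"tx": -2.3, "ty": -2.09, "tz": -0.8, "wx": 0, "wy": 0, "wz": -0.02}, {"tx": -2.25, "ty": -2.13, "tz": -0.8, "wx": 0, "wy": 0, "wz": -0.02}, {"tx": -2.2, "ty": -2.18, "tz": -0.4, "wx": 0, "wy": 0, "wz": -0.02}, {"tx": -2.17, "ty": -2.2, "tz": 0, "wx": 0, "wy": 0, "wz": -0.02}, {"tx": -2.12, "ty": -2.26, "tz": 0, "wx": 0, "wy": 0, "wz": -0.02}]}}

```text
time_s: 1.4
ee_pos: [422.8, 221.1, 290.6]
ee_rot: [179.9, 0.1, 171.6]
force: [-0.1, 0.3, -0.1]
gripper_width: 49.9
gripper_force: 0.0
```

>>> {"fn": "move_arm", "kwargs": {"plan": [{"tx": -2.08, "ty": -2.3, "tz": 0, "wx": 0, "wy": 0, "wz": -0.02}, {"tx": -2.04, "ty": -2.33, "tz": 0, "wx": 0, "wy": 0, "wz": -0.02}, {"tx": -2, "ty": -2.38, "tz": 0, "wx": 0, "wy": 0, "wz": -0.02}, {"tx": -1.95, "ty": -2.42, "tz": 0, "wx": 0, "wy": 0, "wz": -0.02}, {"tx": -1.9, "ty": -2.45, "tz": 0, "wx": 0, "wy": 0, "wz": -0.02}, {"tx": -1.85, "ty": -2.5, "tz": 0, "wx": 0, "wy": 0, "wz": -0.02}, {"tx": -1.8, "ty": -2.5, "tz": 0, "wx": 0, "wy": 0, "wz": -0.02}, {"tx": -1.75, "ty": -2.5, "tz": 0, "wx": 0, "wy": 0, "wz": 0}, {"tx": 0, "ty": 0, "tz": 0, "wx": 0, "wy": 0, "wz": 0}, {"tx": 0, "ty": 0, "tz": 0, "wx": 0, "wy": 0, "wz": 0}]}}

```text
time_s: 2.23
ee_pos: [560.9, 16.1, 289.4]
ee_rot: [180.0, -0.1, 179.5]
force: [-0.1, 0.7, -0.3]
gripper_width: 50.3
gripper_force: 0.0
```

Run:
```python
from h import *
w=grab('wrist','w2'); print(env.state()['time_s'])
print('expect handle top',proj(w,(557.5,14,246)),'bot',proj(w,(557.5,14,135)))
rows([((557.5,14,285),tool(),2),((557.5,14,207),tool(),5)])
```

```text
2.2833
expect handle top [270.51427484 224.83856593] bot [271.80293751 188.32644637]
0 [0.14, -0.15, 0.23] [0.0, -0.0, -0.004]
1 [0.14, -0.16, 0.23] [0.001, -0.001, -0.004]
2 [0.0, 0.0, 1.56] [-0.0, 0.0, 0.0]
3 [0.0, 0.0, 1.56] [-0.0, 0.0, 0.0]
4 [0.0, 0.0, 1.56] [-0.0, 0.0, 0.0]
5 [0.0, 0.0, 1.56] [-0.0, 0.0, 0.0]
6 [0.0, 0.0, 1.56] [-0.0, 0.0, 0.0]
end [557.5  14.  207. ]
```

View pics/w2.png

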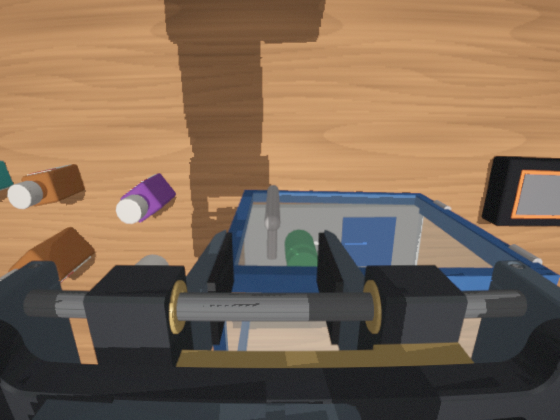

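The handle bar runs from about (273,188) to (273,222), between the fingers and where I predicted it. I'll go down and grip it.

>>> {"fn": "move_arm", "kwargs": {"plan": [{"tx": 0.14, "ty": -0.13, "tz": 0.23, "wx": 0, "wy": 0, "wz": -0.005}, {"tx": 0.14, "ty": -0.13, "tz": 0.23, "wx": 0, "wy": 0, "wz": -0.004}, {"tx": 0, "ty": 0, "tz": 1.56, "wx": 0, "wy": 0, "wz": 0}, {"tx": 0, "ty": 0, "tz": 1.56, "wx": 0, "wy": 0, "wz": 0}, {"tx": 0, "ty": 0, "tz": 1.56, "wx": 0, "wy": 0, "wz": 0}, {"tx": 0, "ty": 0, "tz": 1.56, "wx": 0, "wy": 0, "wz": 0}, {"tx": 0, "ty": 0, "tz": 1.56, "wx": 0, "wy": 0, "wz": 0}, {"tx": 0, "ty": 0, "tz": 0, "wx": 0, "wy": 0, "wz": 0}]}}

```text
time_s: 2.95
ee_pos: [555.0, 15.5, 204.4]
ee_rot: [180.0, -0.4, -179.8]
force: [-0.8, -0.7, -0.6]
gripper_width: 49.5
gripper_force: 0.0
```

>>> {"fn": "move_arm", "kwargs": {"gripper": 0, "force": 15, "plan": [{"tx": 0, "ty": 0, "tz": 0, "wx": 0, "wy": 0, "wz": 0}, {"tx": 0, "ty": 0, "tz": 0, "wx": 0, "wy": 0, "wz": 0}, {"tx": 0, "ty": 0, "tz": 0, "wx": 0, "wy": 0, "wz": 0}, {"tx": 0, "ty": 0, "tz": 0, "wx": 0, "wy": 0, "wz": 0}, {"tx": 0, "ty": 0, "tz": 0, "wx": 0, "wy": 0, "wz": 0}, {"tx": 0, "ty": 0, "tz": 0, "wx": 0, "wy": 0, "wz": 0}]}}

```text
time_s: 3.45
ee_pos: [558.0, 14.6, 207.8]
ee_rot: [180.0, 0.1, -179.9]
force: [-0.2, 0.5, 0.2]
gripper_width: 12.7
gripper_force: 0.8
```

```bash
cat >> h.py <<'E'
H=np.array([598.,235.7])
def hpos(th,z): c,s=np.cos(th),np.sin(th); return np.array([H[0]-222*s-35*c,H[1]-222*c+35*s,z])
E
python3 - <<'E'
from h import *
p,R=cur(); print(p,env.state()['gripper_width'],env.state()['force'])
n=24; L=[]
ths=0.025+(1.85-0.025)*(1-np.cos(np.pi*np.arange(1,n+1)/n))/2*1.0
off=p-hpos(.025,p[2]); print(off)
for th in ths:
    L.append((hpos(th,p[2])+np.r_[Ro.from_euler('z',-(th-.025)).apply(off)],tool(0,-np.degrees(th-.025)),1))
rows(L)
E
```

```text
[557.97262334  14.601461   207.84984592] 12.712269833316899 [-0.19071825  0.45062719  0.23434397]
[ 0.5111083  -0.04281925  0.        ]
0 [0.17, 0.03, -0.0] [0.0, 0.001, 0.01]
1 [0.52, 0.1, -0.0] [0.0, -0.0, 0.023]
2 [0.84, 0.17, -0.0] [0.0, -0.0, 0.039]
3 [1.16, 0.24, -0.0] [0.0, -0.0, 0.052]
4 [1.46, 0.32, 0.0] [0.0, -0.0, 0.067]
5 [1.72, 0.38, 0.0] [0.0, -0.0, 0.078]
6 [1.97, 0.45, 0.0] [0.0, -0.0, 0.09]
7 [2.17, 0.5, 0.0] [0.0, -0.0, 0.099]
8 [2.34, 0.56, 0.0] [0.0, -0.0, 0.108]
9 [2.47, 0.59, 0.0] [0.0, -0.0, 0.113]
10 [2.55, 0.62, 0.0] [0.0, -0.0, 0.117]
11 [2.6, 0.63, 0.0] [0.0, -0.0, 0.119]
12 [2.6, 0.63, 0.0] [0.0, -0.0, 0.119]
13 [2.56, 0.62, 0.0] [0.0, -0.0, 0.117]
14 [2.47, 0.59, 0.0] [0.0, -0.0, 0.113]
15 [2.34, 0.56, 0.0] [0.0, -0.0, 0.107]
16 [2.17, 0.5, 0.0] [-0.0, -0.0, 0.099]
17 [1.96, 0.45, 0.0] [-0.0, -0.0, 0.09]
18 [1.73, 0.38, 0.0] [-0.0, -0.0, 0.079]
19 [1.45, 0.32, 0.0] [-0.0, -0.0, 0.066]
20 [1.16, 0.24, 0.0] [-0.0, -0.0, 0.053]
21 [0.85, 0.17, 0.0] [-0.0, -0.0, 0.038]
22 [0.51, 0.1, 0.0] [-0.0, -0.0, 0.023]
23 [0.18, 0.03, 0.0] [-0.0, -0.0, 0.008]
end [394.1 330.1 207.9]
```

>>> {"fn": "move_arm", "kwargs": {"force": 30, "plan": [{"tx": 0.17, "ty": 0.03, "tz": 0, "wx": 0, "wy": 0, "wz": 0.01}, {"tx": 0.65, "ty": 0.13, "tz": 0, "wx": 0, "wy": 0, "wz": 0.03}, {"tx": 1.1, "ty": 0.23, "tz": 0, "wx": 0, "wy": 0, "wz": 0.05}, {"tx": 1.54, "ty": 0.33, "tz": 0, "wx": 0, "wy": 0, "wz": 0.07}, {"tx": 1.97, "ty": 0.45, "tz": 0, "wx": 0, "wy": 0, "wz": 0.09}, {"tx": 1.97, "ty": 0.45, "tz": 0, "wx": 0, "wy": 0, "wz": 0.09}, {"tx": 1.97, "ty": 0.45, "tz": 0, "wx": 0, "wy": 0, "wz": 0.09}, {"tx": 1.97, "ty": 0.45, "tz": 0, "wx": 0, "wy": 0, "wz": 0.09}, {"tx": 1.97, "ty": 0.45, "tz": 0, "wx": 0, "wy": 0, "wz": 0.09}, {"tx": 1.97, "ty": 0.45, "tz": 0, "wx": 0, "wy": 0, "wz": 0.09}, {"tx": 1.97, "ty": 0.45, "tz": 0, "wx": 0, "wy": 0, "wz": 0.09}, {"tx": 1.97, "ty": 0.45, "tz": 0, "wx": 0, "wy": 0, "wz": 0.09}]}}

```text
time_s: 4.45
ee_pos: [401.8, 125.8, 207.8]
ee_rot: [179.9, 0.0, 129.4]
force: [2.8, 0.7, -0.9]
gripper_width: 11.5
gripper_force: 30.0
```

Run:
```python
from h import *
p,R=cur(); th0=np.radians(180-env.state()['ee_rot'][2])%(2*np.pi)+.025;print(p,th0,hpos(th0,p[2]))
L=[]
for d in np.cumsum([.08]*10+[.06,.04]):
    th=0.905+d; L.append((hpos(th,p[2]),tool(0,-np.degrees(th-.025)),1)) if th<1.85 else 0
rows(L)
```

```text
[401.82165847 125.78426961 207.83094728] 0.908249015764452 [401.4395601  126.73673341 207.83094728]
0 [1.78, 0.41, -0.0] [0.002, 0.001, 0.077]
1 [1.75, 0.39, 0.0] [-0.0, -0.0, 0.08]
2 [1.76, 0.39, 0.0] [-0.0, -0.0, 0.08]
3 [1.75, 0.4, 0.0] [-0.0, -0.0, 0.08]
4 [1.76, 0.39, 0.0] [-0.0, -0.0, 0.08]
5 [1.75, 0.4, 0.0] [-0.0, -0.0, 0.08]
6 [1.75, 0.39, 0.0] [-0.0, -0.0, 0.08]
7 [1.76, 0.4, 0.0] [-0.001, -0.0, 0.08]
8 [1.75, 0.39, 0.0] [0.0, -0.0, 0.08]
9 [1.75, 0.39, 0.0] [0.0, -0.0, 0.08]
10 [1.32, 0.29, 0.0] [0.0, -0.0, 0.06]
11 [0.88, 0.18, 0.0] [0.0, -0.0, 0.04]
end [390.2 321.2 207.9]
```

Tracking is good. I'll carry on to about 1.84 rad.

>>> {"fn": "move_arm", "kwargs": {"plan": [{"tx": 1.76, "ty": 0.4, "tz": 0, "wx": 0, "wy": 0, "wz": 0.08}, {"tx": 1.76, "ty": 0.4, "tz": 0, "wx": 0, "wy": 0, "wz": 0.08}, {"tx": 1.76, "ty": 0.4, "tz": 0, "wx": 0, "wy": 0, "wz": 0.08}, {"tx": 1.76, "ty": 0.4, "tz": 0, "wx": 0, "wy": 0, "wz": 0.08}, {"tx": 1.76, "ty": 0.4, "tz": 0, "wx": 0, "wy": 0, "wz": 0.08}, {"tx": 1.76, "ty": 0.4, "tz": 0, "wx": 0, "wy": 0, "wz": 0.08}, {"tx": 1.76, "ty": 0.4, "tz": 0, "wx": 0, "wy": 0, "wz": 0.08}, {"tx": 1.76, "ty": 0.4, "tz": 0, "wx": 0, "wy": 0, "wz": 0.08}, {"tx": 1.76, "ty": 0.4, "tz": 0, "wx": 0, "wy": 0, "wz": 0.08}, {"tx": 1.76, "ty": 0.4, "tz": 0, "wx": 0, "wy": 0, "wz": 0.08}, {"tx": 1.76, "ty": 0.4, "tz": 0, "wx": 0, "wy": 0, "wz": 0.08}, {"tx": 1.2, "ty": 0.25, "tz": 0, "wx": 0, "wy": 0, "wz": 0.055}]}}

```text
time_s: 5.45
ee_pos: [394.5, 329.8, 207.8]
ee_rot: [179.9, -0.1, 75.9]
force: [2.4, -1.7, 3.2]
gripper_width: 11.4
gripper_force: 30.0
```

>>> {"fn": "move_arm", "kwargs": {"gripper": 5, "plan": [{"tx": 0, "ty": 0, "tz": 0, "wx": 0, "wy": 0, "wz": 0}, {"tx": 0, "ty": 0, "tz": 0, "wx": 0, "wy": 0, "wz": 0}, {"tx": 0, "ty": 0, "tz": 0, "wx": 0, "wy": 0, "wz": 0}, {"tx": 0, "ty": 0, "tz": 0, "wx": 0, "wy": 0, "wz": 0}, {"tx": 0, "ty": 0, "tz": -2, "wx": 0, "wy": 0, "wz": 0}, {"tx": 0, "ty": 0, "tz": -2.5, "wx": 0, "wy": 0, "wz": 0}, {"tx": 0, "ty": 0, "tz": -2.5, "wx": 0, "wy": 0, "wz": 0}, {"tx": 0, "ty": 0, "tz": -1, "wx": 0, "wy": 0, "wz": 0}]}}

```text
time_s: 6.12
ee_pos: [394.4, 328.4, 290.7]
ee_rot: [179.8, -0.2, 76.1]
force: [1.3, 0.5, -0.1]
gripper_width: 49.8
gripper_force: 0.0
```

Run:
```python
from h import *
p,R=cur(); print(p,env.state()['ee_rot'],env.state()['qpos'].round(1))
A=tool(0,9.6)
rows([((480,50,285),tool(0,-50),12),((570.4,-295.7,200),A,12)])
```

```text
[394.36195417 328.40334916 290.74433813] [179.81470422  -0.24745324  76.12584456] [38.5 10.2 89.7  0.  79.8 52.4]
0 [-2.08, 1.25, 0.04] [0.0, -0.0, -0.078]
1 [-2.17, 1.08, 0.05] [0.001, -0.0, -0.079]
2 [-2.25, 0.91, 0.04] [0.0, -0.001, -0.078]
3 [-2.32, 0.73, 0.04] [0.001, 0.0, -0.078]
4 [-2.36, 0.55, 0.05] [0.0, -0.0, -0.079]
5 [-2.41, 0.36, 0.04] [0.001, -0.0, -0.078]
6 [-2.42, 0.17, 0.04] [-0.0, -0.0, -0.079]
7 [-2.42, -0.02, 0.05] [0.0, -0.001, -0.078]
8 [-2.42, -0.21, 0.04] [0.001, 0.0, -0.078]
9 [-2.4, -0.4, 0.05] [0.0, -0.0, -0.079]
10 [-2.35, -0.58, 0.04] [0.001, -0.0, -0.078]
11 [-2.3, -0.77, 0.05] [0.0, -0.0, -0.078]
12 [-2.69, -1.27, 0.71] [0.0, -0.0, -0.087]
13 [-2.57, -1.51, 0.7] [0.0, -0.0, -0.086]
14 [-2.44, -1.72, 0.71] [0.0, -0.0, -0.087]
15 [-2.27, -1.92, 0.71] [0.0, -0.0, -0.087]
16 [-2.1, -2.11, 0.7] [0.0, -0.0, -0.087]
17 [-1.91, -2.29, 0.71] [0.0, -0.0, -0.086]
18 [-1.7, -2.44, 0.71] [0.0, -0.0, -0.087]
19 [-1.48, -2.59, 0.71] [0.0, -0.0, -0.087]
20 [-1.26, -2.7, 0.7] [0.0, -0.0, -0.086]
21 [-1.02, -2.8, 0.71] [0.0, -0.0, -0.087]
22 [-0.77, -2.87, 0.71] [0.0, -0.0, -0.087]
23 [-0.51, -2.94, 0.7] [0.0, -0.0, -0.087]
end [ 570.4 -295.7  200. ]
```

Run:
```python
from h import *
A=tool(0,9.6)*Ro.from_euler('z',180,degrees=True)
rows([((570.4,-295.7,200),A,24)])
```

```text
0 [-2.35, 1.33, 0.37] [0.0, -0.0, 0.048]
1 [-2.28, 1.45, 0.37] [0.0, -0.0, 0.049]
2 [-2.21, 1.56, 0.38] [0.0, -0.001, 0.048]
3 [-2.14, 1.66, 0.37] [0.0, 0.0, 0.049]
4 [-2.04, 1.76, 0.38] [0.0, -0.0, 0.048]
5 [-1.97, 1.86, 0.37] [0.0, -0.0, 0.048]
6 [-1.87, 1.95, 0.37] [0.0, -0.001, 0.049]
7 [-1.77, 2.04, 0.38] [0.0, 0.0, 0.048]
8 [-1.67, 2.12, 0.38] [0.0, -0.0, 0.048]
9 [-1.57, 2.2, 0.37] [0.0, -0.0, 0.049]
10 [-1.46, 2.28, 0.38] [0.0, -0.001, 0.048]
11 [-1.35, 2.34, 0.38] [0.0, 0.0, 0.049]
12 [-1.23, 2.4, 0.37] [0.0, -0.0, 0.048]
13 [-1.11, 2.46, 0.38] [0.0, -0.0, 0.048]
14 [-1.0, 2.52, 0.38] [0.0, -0.001, 0.049]
15 [-0.87, 2.55, 0.38] [0.0, 0.0, 0.048]
16 [-0.74, 2.6, 0.38] [0.0, -0.0, 0.048]
17 [-0.62, 2.63, 0.38] [0.0, -0.0, 0.049]
18 [-0.5, 2.66, 0.37] [0.0, -0.001, 0.048]
19 [-0.36, 2.67, 0.38] [0.0, 0.0, 0.049]
20 [-0.23, 2.7, 0.38] [0.0, -0.0, 0.048]
21 [-0.1, 2.7, 0.38] [0.0, -0.0, 0.048]
22 [0.02, 2.7, 0.38] [0.0, -0.001, 0.049]
23 [0.16, 2.69, 0.38] [0.0, 0.0, 0.048]
end [ 570.3 -295.7  200. ]
```

>>> {"fn": "move_arm", "kwargs": {"gripper": 6.5, "plan": [{"tx": -2.35, "ty": 1.33, "tz": 0, "wx": 0, "wy": 0, "wz": 0.048}, {"tx": -2.28, "ty": 1.45, "tz": 0, "wx": 0, "wy": 0, "wz": 0.049}, {"tx": -2.21, "ty": 1.56, "tz": 0, "wx": 0, "wy": 0, "wz": 0.048}, {"tx": -2.14, "ty": 1.66, "tz": 0, "wx": 0, "wy": 0, "wz": 0.049}, {"tx": -2.04, "ty": 1.76, "tz": 0, "wx": 0, "wy": 0, "wz": 0.048}, {"tx": -1.97, "ty": 1.86, "tz": 0, "wx": 0, "wy": 0, "wz": 0.048}, {"tx": -1.87, "ty": 1.95, "tz": 0, "wx": 0, "wy": 0, "wz": 0.049}, {"tx": -1.77, "ty": 2.04, "tz": 0, "wx": 0, "wy": 0, "wz": 0.048}, {"tx": -1.67, "ty": 2.12, "tz": 0, "wx": 0, "wy": 0, "wz": 0.048}, {"tx": -1.57, "ty": 2.2, "tz": 0, "wx": 0, "wy": 0, "wz": 0.049}, {"tx": -1.46, "ty": 2.28, "tz": 0, "wx": 0, "wy": 0, "wz": 0.048}, {"tx": -1.35, "ty": 2.34, "tz": 0, "wx": 0, "wy": 0, "wz": 0.049}]}}

```text
time_s: 7.12
ee_pos: [480.9, 14.5, 286.8]
ee_rot: [-180.0, 0.0, 42.7]
force: [0.4, 0.1, -0.4]
gripper_width: 64.9
gripper_force: 0.0
```

>>> {"fn": "move_arm", "kwargs": {"plan": [{"tx": -1.23, "ty": 2.4, "tz": 0.7, "wx": 0, "wy": 0, "wz": 0.048}, {"tx": -1.11, "ty": 2.46, "tz": 0.7, "wx": 0, "wy": 0, "wz": 0.048}, {"tx": -1, "ty": 2.52, "tz": 0.7, "wx": 0, "wy": 0, "wz": 0.049}, {"tx": -0.87, "ty": 2.55, "tz": 0.7, "wx": 0, "wy": 0, "wz": 0.048}, {"tx": -0.74, "ty": 2.6, "tz": 0.7, "wx": 0, "wy": 0, "wz": 0.048}, {"tx": -0.62, "ty": 2.63, "tz": 0.7, "wx": 0, "wy": 0, "wz": 0.049}, {"tx": -0.5, "ty": 2.66, "tz": 0.7, "wx": 0, "wy": 0, "wz": 0.048}, {"tx": -0.36, "ty": 2.67, "tz": 0.7, "wx": 0, "wy": 0, "wz": 0.049}, {"tx": -0.23, "ty": 2.7, "tz": 0.7, "wx": 0, "wy": 0, "wz": 0.048}, {"tx": -0.1, "ty": 2.7, "tz": 0.7, "wx": 0, "wy": 0, "wz": 0.048}, {"tx": 0.02, "ty": 2.7, "tz": 0.7, "wx": 0, "wy": 0, "wz": 0.048}, {"tx": 0.16, "ty": 2.69, "tz": 0.7, "wx": 0, "wy": 0, "wz": 0.048}]}}

```text
time_s: 8.12
ee_pos: [568.8, -297.1, 202.2]
ee_rot: [-179.9, 0.1, 9.5]
force: [0.1, -0.2, -0.4]
gripper_width: 65.0
gripper_force: 0.0
```

>>> {"fn": "move_arm", "kwargs": {"plan": [{"tx": 0, "ty": 0, "tz": 0, "wx": 0, "wy": 0, "wz": 0}, {"tx": 0, "ty": 0, "tz": 0, "wx": 0, "wy": 0, "wz": 0}]}}

```text
time_s: 8.28
ee_pos: [568.4, -296.6, 201.7]
ee_rot: [-179.9, 0.1, 9.6]
force: [-0.0, 0.9, 0.2]
gripper_width: 64.9
gripper_force: 0.0
```

Run:
```python
from h import *
w=grab('wrist'); p,R=cur(); print(env.state()['time_s'],p,env.state()['ee_rot'])
B=Ro.from_euler('z',9.6,degrees=True)
b=np.array([570.4,-295.7,0])
im=w['color'][:,:,::-1].copy()
for z,s in((0,21),(70,21)):
    q=np.array([proj(w,b+B.apply((x*s,y*s,z))) for x,y in((-1,-1),(1,-1),(1,1),(-1,1))]).round().astype(int)
    cv2.polylines(im,[q],True,(0,255,0),1)
cv2.circle(im,tuple(proj(w,b+[0,0,105]).round().astype(int)),3,(0,0,255),-1)
cv2.imwrite('pics/w3.png',im)
```

```text
8.3333 [ 568.61183898 -295.66594636  202.4340614 ] [-1.79890044e+02  8.19070039e-02  9.65001160e+00]
```

View pics/w3.png

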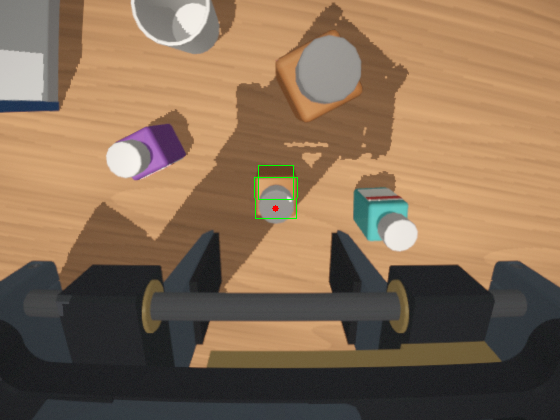

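The cap is at (277,205) against a prediction of (275,208), which is about 2–3 mm off. I'll correct for that, descend and grip the body.

>>> {"fn": "move_arm", "kwargs": {"plan": [{"tx": 0.32, "ty": 0.13, "tz": 2.77, "wx": 0, "wy": 0, "wz": 0}, {"tx": 0, "ty": 0, "tz": 2.77, "wx": 0, "wy": 0, "wz": 0}, {"tx": 0, "ty": 0, "tz": 2.77, "wx": 0, "wy": 0, "wz": 0}, {"tx": 0, "ty": 0, "tz": 2.77, "wx": 0, "wy": 0, "wz": 0}, {"tx": 0, "ty": 0, "tz": 2.77, "wx": 0, "wy": 0, "wz": 0}, {"tx": 0, "ty": 0, "tz": 1.8, "wx": 0, "wy": 0, "wz": 0}, {"tx": 0, "ty": 0, "tz": 0.95, "wx": 0, "wy": 0, "wz": 0}, {"tx": 0, "ty": 0, "tz": 0, "wx": 0, "wy": 0, "wz": 0}]}}

```text
time_s: 9.0
ee_pos: [571.5, -294.7, 35.6]
ee_rot: [-179.8, 0.2, 9.8]
force: [0.3, -1.5, -0.3]
gripper_width: 65.2
gripper_force: 0.0
```

>>> {"fn": "move_arm", "kwargs": {"gripper": 3, "force": 15, "plan": [{"tx": 0, "ty": 0, "tz": 0, "wx": 0, "wy": 0, "wz": 0}, {"tx": 0, "ty": 0, "tz": 0, "wx": 0, "wy": 0, "wz": 0}, {"tx": 0, "ty": 0, "tz": 0, "wx": 0, "wy": 0, "wz": 0}, {"tx": 0, "ty": 0, "tz": 0, "wx": 0, "wy": 0, "wz": 0}, {"tx": 0, "ty": 0, "tz": 0, "wx": 0, "wy": 0, "wz": 0}]}}

```text
time_s: 9.42
ee_pos: [573.7, -296.8, 38.9]
ee_rot: [179.9, -0.1, 9.7]
force: [-0.7, 2.0, 4.7]
gripper_width: 41.6
gripper_force: 15.0
```

Run:
```python
from h import *
p,R=cur();print(p,env.state()['gripper_width'],env.state()['ee_rot'],env.state()['qpos'].round(0))
Z=tool()*Ro.from_euler('z',180,degrees=True)
rows([(p+[0,0,50],R,3),((530,-90,110),Z,12),((530,-90,p[2]+1),Z,5)])
```

```text
[ 573.66839708 -296.7644564    38.88006237] 41.59093596428842 [ 1.79930631e+02 -1.24605501e-01  9.67021333e+00] [-28.  33.  93.   0.  54.  52.]
0 [0.0, 0.0, -1.67] [0.0, 0.0, 0.0]
1 [0.01, 0.0, -1.66] [0.0, 0.0, 0.0]
2 [0.0, 0.01, -1.67] [0.0, 0.0, 0.0]
3 [-0.07, -1.76, -0.18] [0.0, -0.0, 0.014]
4 [-0.09, -1.76, -0.18] [0.0, -0.0, 0.014]
5 [-0.12, -1.76, -0.17] [0.0, -0.001, 0.014]
6 [-0.14, -1.75, -0.18] [0.0, 0.0, 0.014]
7 [-0.17, -1.75, -0.18] [0.0, 0.0, 0.014]
8 [-0.19, -1.75, -0.18] [0.001, -0.0, 0.014]
9 [-0.22, -1.75, -0.18] [-0.0, -0.0, 0.014]
10 [-0.24, -1.75, -0.17] [-0.0, -0.001, 0.015]
11 [-0.27, -1.74, -0.18] [-0.0, 0.0, 0.014]
12 [-0.29, -1.74, -0.17] [-0.0, 0.0, 0.014]
13 [-0.31, -1.73, -0.18] [-0.0, -0.0, 0.014]
14 [-0.34, -1.73, -0.18] [0.0, -0.0, 0.014]
15 [-0.0, 0.0, 1.4] [0.0, -0.0, -0.0]
16 [-0.0, 0.0, 1.41] [0.0, -0.0, -0.0]
17 [-0.0, 0.0, 1.4] [0.0, -0.0, -0.0]
18 [-0.01, 0.0, 1.4] [0.0, -0.0, -0.0]
19 [0.0, 0.0, 1.41] [0.0, -0.0, -0.0]
end [530.  -90.   39.8]
```

Run:
```python
from h import *
p,R=cur()
Z=tool()*Ro.from_euler('z',180,degrees=True)
q=p+[0,0,130]
rows([((570,0,q[2]),Z,14)],(q,R))
```

```text
0 [0.33, -2.09, -0.0] [0.0, -0.0, 0.012]
1 [0.31, -2.1, -0.0] [0.0, -0.0, 0.012]
2 [0.28, -2.1, -0.01] [0.0, -0.0, 0.012]
3 [0.25, -2.11, 0.0] [0.0, -0.001, 0.012]
4 [0.23, -2.11, 0.0] [0.0, 0.0, 0.012]
5 [0.2, -2.11, -0.0] [0.0, 0.0, 0.012]
6 [0.18, -2.11, -0.0] [0.001, -0.0, 0.012]
7 [0.16, -2.11, -0.0] [-0.0, -0.0, 0.012]
8 [0.12, -2.12, -0.0] [-0.0, -0.0, 0.012]
9 [0.11, -2.12, -0.0] [-0.0, -0.001, 0.013]
10 [0.07, -2.11, -0.0] [-0.0, 0.0, 0.012]
11 [0.05, -2.12, -0.0] [-0.0, 0.0, 0.012]
12 [0.02, -2.12, -0.0] [-0.0, -0.0, 0.012]
13 [0.0, -2.12, -0.0] [0.0, -0.0, 0.012]
end [570.   -0.  168.8]
```

>>> {"fn": "move_arm", "kwargs": {"plan": [{"tx": 0, "ty": 0, "tz": -1, "wx": 0, "wy": 0, "wz": 0}, {"tx": 0, "ty": 0, "tz": -2, "wx": 0, "wy": 0, "wz": 0}, {"tx": 0, "ty": 0, "tz": -2.5, "wx": 0, "wy": 0, "wz": 0}, {"tx": 0, "ty": 0, "tz": -2.5, "wx": 0, "wy": 0, "wz": 0}, {"tx": 0, "ty": 0, "tz": -2.5, "wx": 0, "wy": 0, "wz": 0}, {"tx": 0, "ty": 0, "tz": -2, "wx": 0, "wy": 0, "wz": 0}, {"tx": 0, "ty": 0, "tz": -0.5, "wx": 0, "wy": 0, "wz": 0}]}}

```text
time_s: 10.0
ee_pos: [574.5, -297.6, 171.9]
ee_rot: [179.7, -0.3, 9.7]
force: [0.2, -0.9, -1.1]
gripper_width: 41.9
gripper_force: 15.0
```

>>> {"fn": "move_arm", "kwargs": {"plan": [{"tx": 0.2, "ty": -1.2, "tz": 0, "wx": 0, "wy": 0, "wz": 0.012}, {"tx": 0.31, "ty": -2.1, "tz": 0, "wx": 0, "wy": 0, "wz": 0.012}, {"tx": 0.34, "ty": -2.6, "tz": 0, "wx": 0, "wy": 0, "wz": 0.015}, {"tx": 0.31, "ty": -2.6, "tz": 0, "wx": 0, "wy": 0, "wz": 0.015}, {"tx": 0.27, "ty": -2.6, "tz": 0, "wx": 0, "wy": 0, "wz": 0.015}, {"tx": 0.23, "ty": -2.6, "tz": 0, "wx": 0, "wy": 0, "wz": 0.015}, {"tx": 0.2, "ty": -2.6, "tz": 0, "wx": 0, "wy": 0, "wz": 0.015}, {"tx": 0.16, "ty": -2.6, "tz": 0, "wx": 0, "wy": 0, "wz": 0.015}, {"tx": 0.12, "ty": -2.6, "tz": 0, "wx": 0, "wy": 0, "wz": 0.015}, {"tx": 0.08, "ty": -2.6, "tz": 0, "wx": 0, "wy": 0, "wz": 0.015}, {"tx": 0.05, "ty": -2.6, "tz": 0, "wx": 0, "wy": 0, "wz": 0.015}, {"tx": 0.02, "ty": -2, "tz": 0, "wx": 0, "wy": 0, "wz": 0.009}]}}

```text
time_s: 11.0
ee_pos: [569.3, -6.5, 166.4]
ee_rot: [-180.0, 0.1, 0.0]
force: [0.3, -0.8, -0.8]
gripper_width: 42.1
gripper_force: 15.0
```

>>> {"fn": "move_arm", "kwargs": {"plan": [{"tx": 0, "ty": -1, "tz": 1, "wx": 0, "wy": 0, "wz": 0}, {"tx": 0, "ty": 0, "tz": 2.5, "wx": 0, "wy": 0, "wz": 0}, {"tx": 0, "ty": 0, "tz": 2.5, "wx": 0, "wy": 0, "wz": 0}, {"tx": 0, "ty": 0, "tz": 2.5, "wx": 0, "wy": 0, "wz": 0}, {"tx": 0, "ty": 0, "tz": 2, "wx": 0, "wy": 0, "wz": 0}, {"tx": 0, "ty": 0, "tz": 1, "wx": 0, "wy": 0, "wz": 0}, {"tx": 0, "ty": 0, "tz": 0, "wx": 0, "wy": 0, "wz": 0}, {"tx": 0, "ty": 0, "tz": 0, "wx": 0, "wy": 0, "wz": 0}]}}

```text
time_s: 11.67
ee_pos: [570.2, 1.3, 51.9]
ee_rot: [180.0, 0.1, 0.0]
force: [0.0, -0.7, 0.5]
gripper_width: 42.2
gripper_force: 15.0
```

>>> {"fn": "move_arm", "kwargs": {"plan": [{"tx": 0, "ty": 0, "tz": 0.6, "wx": 0, "wy": 0, "wz": 0}, {"tx": 0, "ty": 0, "tz": 0.4, "wx": 0, "wy": 0, "wz": 0}, {"tx": 0, "ty": 0, "tz": 0.2, "wx": 0, "wy": 0, "wz": 0}, {"tx": 0, "ty": 0, "tz": 0.15, "wx": 0, "wy": 0, "wz": 0}, {"tx": 0, "ty": 0, "tz": 0, "wx": 0, "wy": 0, "wz": 0}]}}

```text
time_s: 12.08
ee_pos: [570.5, 1.7, 39.0]
ee_rot: [-180.0, -0.0, 0.0]
force: [0.5, 0.0, -1.8]
gripper_width: 41.9
gripper_force: 15.0
```

>>> {"fn": "move_arm", "kwargs": {"plan": [{"tx": 0, "ty": 0, "tz": 0.1, "wx": 0, "wy": 0, "wz": 0}, {"tx": 0, "ty": 0, "tz": 0, "wx": 0, "wy": 0, "wz": 0}]}}

```text
time_s: 12.25
ee_pos: [570.6, 1.7, 38.8]
ee_rot: [-180.0, -0.1, 0.0]
force: [-1.4, 0.4, 3.9]
gripper_width: 41.8
gripper_force: 15.0
```

Run:
```python
from h import *
s=env.state();print(s['ee_pos'],s['force'])
```

```text
[570.6079054    1.70289427  38.84476952] [-1.38801885  0.42566904  3.89831564]
```

Run:
```python
from h import *
from itertools import product
def ik(p,R,L,decl):
    w=p-L*R.apply([0,0,1]); q1=np.degrees(np.arctan2(w[1],w[0]))
    W=Ro.from_euler('z',q1,degrees=True)*Ro.from_euler('y',90+decl,degrees=True)
    M=(W.inv()*R*Ro.from_euler('z',-90,degrees=True)); e=M.as_euler('ZYZ',degrees=True)
    return q1,e,w
for nm,G in(('regrip',(570,0,95)),('place',(666,153,118))):
  for flip,t in product((0,180),(50,60)):
    for L,dec in((200,10),(300,10),(300,35)):
      R=tool(t,30)*Ro.from_euler('z',flip,degrees=True); p=np.array(G)+19*R.apply([0,0,1])
      q1,e,w=ik(p,R,L,dec); print(nm,flip,t,L,dec,round(q1),e.round(),w.round())
```

```text
regrip 0 50 200 10 -9 [  42.   46. -150.] [450. -69. 211.]
regrip 0 50 300 10 -16 [  45.   50. -156.] [ 384. -108.  276.]
regrip 0 50 300 35 -16 [ 68.  36. 173.] [ 384. -108.  276.]
regrip 0 60 200 10 -10 [  56.   42. -160.] [434. -78. 186.]
regrip 0 60 300 10 -19 [  59.   49. -167.] [ 359. -122.  236.]
regrip 0 60 300 35 -19 [ 83.  41. 160.] [ 359. -122.  236.]
regrip 180 50 200 10 -9 [42. 46. 30.] [450. -69. 211.]
regrip 180 50 300 10 -16 [45. 50. 24.] [ 384. -108.  276.]
regrip 180 50 300 35 -16 [68. 36. -7.] [ 384. -108.  276.]
regrip 180 60 200 10 -10 [56. 42. 20.] [434. -78. 186.]
regrip 180 60 300 10 -19 [59. 49. 13.] [ 359. -122.  236.]
regrip 180 60 300 35 -19 [ 83.  41. -20.] [ 359. -122.  236.]
place 0 50 200 10 9 [  29.   35. -128.] [546.  84. 234.]
place 0 50 300 10 5 [  32.   37. -133.] [480.  45. 299.]
place 0 50 300 35 5 [  68.   20. -173.] [480.  45. 299.]
place 0 60 200 10 8 [  43.   29. -140.] [530.  75. 208.]
place 0 60 300 10 4 [  47.   31. -146.] [455.  31. 258.]
place 0 60 300 35 4 [ 96.  22. 160.] [455.  31. 258.]
place 180 50 200 10 9 [29. 35. 52.] [546.  84. 234.]
place 180 50 300 10 5 [32. 37. 47.] [480.  45. 299.]
place 180 50 300 35 5 [68. 20.  7.] [480.  45. 299.]
place 180 60 200 10 8 [43. 29. 40.] [530.  75. 208.]
place 180 60 300 10 4 [47. 31. 34.] [455.  31. 258.]
place 180 60 300 35 4 [ 96.  22. -20.] [455.  31. 258.]
```

>>> {"fn": "move_arm", "kwargs": {"gripper": 6.5, "plan": [{"tx": 0, "ty": 0, "tz": 0, "wx": 0, "wy": 0, "wz": 0}, {"tx": 0, "ty": 0, "tz": 0, "wx": 0, "wy": 0, "wz": 0}, {"tx": 0, "ty": 0, "tz": 0, "wx": 0, "wy": 0, "wz": 0}, {"tx": 0, "ty": 0, "tz": -1, "wx": 0, "wy": 0, "wz": 0}, {"tx": 0, "ty": 0, "tz": -2.5, "wx": 0, "wy": 0, "wz": 0}, {"tx": 0, "ty": 0, "tz": -4, "wx": 0, "wy": 0, "wz": 0}, {"tx": -1, "ty": 0, "tz": -4, "wx": 0, "wy": 0, "wz": 0}, {"tx": -2, "ty": 0, "tz": -4, "wx": 0, "wy": 0, "wz": 0}, {"tx": -3, "ty": 0, "tz": -2, "wx": 0, "wy": 0, "wz": -0.1}, {"tx": -3, "ty": 0, "tz": 0, "wx": 0, "wy": 0, "wz": -0.12}]}}

```text
time_s: 13.08
ee_pos: [484.3, -1.3, 215.8]
ee_rot: [179.8, -0.7, 13.0]
force: [0.5, -0.4, -0.2]
gripper_width: 64.9
gripper_force: 0.0
```

Run:
```python
from h import *
s=grab('side');t=grab('top')
def cap(f,P):
    x,y=proj(f,P).astype(int); im=f['color'][y-14:y+14,x-14:x+14]; hsv=cv2.cvtColor(im,cv2.COLOR_RGB2HSV)
    m=((hsv[...,1]<60)&(hsv[...,2]>100)).astype(np.uint8)
    n,l,st,c=cv2.connectedComponentsWithStats(m)
    if n<2: print('none');return np.array([x,y])
    i=1+np.argmax(st[1:,4]); print(st[i]); return c[i]+[x-14,y-14]
a=cap(s,(571,1,105));b=cap(t,(571,1,105))
print(onz(s,*a,105).round(1),onz(t,*b,105).round(1),two(s,a,t,b))
x,y=proj(t,(571,1,50)).astype(int);u,v=proj(s,(571,1,50)).astype(int)
g=lambda f,x,y:cv2.resize(f['color'][y-30:y+30,x-40:x+40],(400,300),interpolation=cv2.INTER_CUBIC)
d=t['color'][100:310,80:360]; e=s['color'][40:250,180:460]
cv2.imwrite('pics/z3.png',np.vstack([np.hstack([g(t,x,y),g(s,u,v)]),np.hstack([cv2.resize(d,(400,300)),cv2.resize(e,(400,300))])])[:,:,::-1])
print(env.state()['qpos'].round(1))
from feas import clear
for t_ in(60,65,70):
  for psi in(20,25,30):
    for o in ((0,0),(-5,-5)): print(t_,psi,o,clear((668+o[0],155.5+o[1],119),t_,psi,th=1.84,detail=True))
```

```text
[  8   9  12  12 112]
[  0  17  28  11 292]
[568.5   1.2 105. ] [551.2   3.  105. ] (array([559.52892986,   6.99271569,  71.47013203]), np.float64(12.141189552735577))
[ -1.6   9.6 101.8  -0.   68.5  75.7]
60 20 (0, 0) {'roof': 31.3, 'L': 7.0, 'R': 60.2, 'back': 61.0, 'floor': 75.6, 'bench': 95.6, 'door': 2.6, 'jar': 21.6}
60 20 (-5, -5) {'roof': 33.9, 'L': 13.8, 'R': 57.2, 'back': 66.0, 'floor': 75.6, 'bench': 95.6, 'door': 4.4, 'jar': 25.9}
60 25 (0, 0) {'roof': 25.5, 'L': 15.1, 'R': 49.9, 'back': 58.8, 'floor': 75.6, 'bench': 95.6, 'door': 5.9, 'jar': 17.0}
60 25 (-5, -5) {'roof': 28.2, 'L': 22.1, 'R': 47.4, 'back': 63.8, 'floor': 75.6, 'bench': 95.6, 'door': 6.9, 'jar': 20.0}
60 30 (0, 0) {'roof': 19.0, 'L': 23.2, 'R': 38.4, 'back': 56.8, 'floor': 75.6, 'bench': 95.6, 'door': 8.0, 'jar': 16.1}
60 30 (-5, -5) {'roof': 22.0, 'L': 30.3, 'R': 36.5, 'back': 61.8, 'floor': 75.6, 'bench': 95.6, 'door': 13.9, 'jar': 16.6}
65 20 (0, 0) {'roof': 43.6, 'L': 12.4, 'R': 60.2, 'back': 61.5, 'floor': 76.5, 'bench': 96.5, 'door': 1.0, 'jar': 17.1}
65 20 (-5, -5) {'roof': 46.0, 'L': 19.1, 'R': 57
[... 584 characters left out ...]
5, 'L': 17.4, 'R': 60.2, 'back': 62.1, 'floor': 77.5, 'bench': 97.5, 'door': 1.9, 'jar': 13.5}
70 20 (-5, -5) {'roof': 57.3, 'L': 24.1, 'R': 57.2, 'back': 67.1, 'floor': 77.5, 'bench': 97.5, 'door': 5.5, 'jar': 19.1}
70 25 (0, 0) {'roof': 51.6, 'L': 25.4, 'R': 49.8, 'back': 59.8, 'floor': 77.5, 'bench': 97.5, 'door': 7.1, 'jar': 5.5}
70 25 (-5, -5) {'roof': 53.2, 'L': 32.3, 'R': 47.4, 'back': 64.8, 'floor': 77.5, 'bench': 97.5, 'door': 13.2, 'jar': 10.9}
70 30 (0, 0) {'roof': 46.8, 'L': 30.6, 'R': 38.3, 'back': 57.8, 'floor': 77.5, 'bench': 97.5, 'door': 15.1, 'jar': 3.8}
70 30 (-5, -5) {'roof': 48.8, 'L': 35.6, 'R': 36.5, 'back': 62.8, 'floor': 77.5, 'bench': 97.5, 'door': 21.3, 'jar': 4.5}
```

View pics/z3.png

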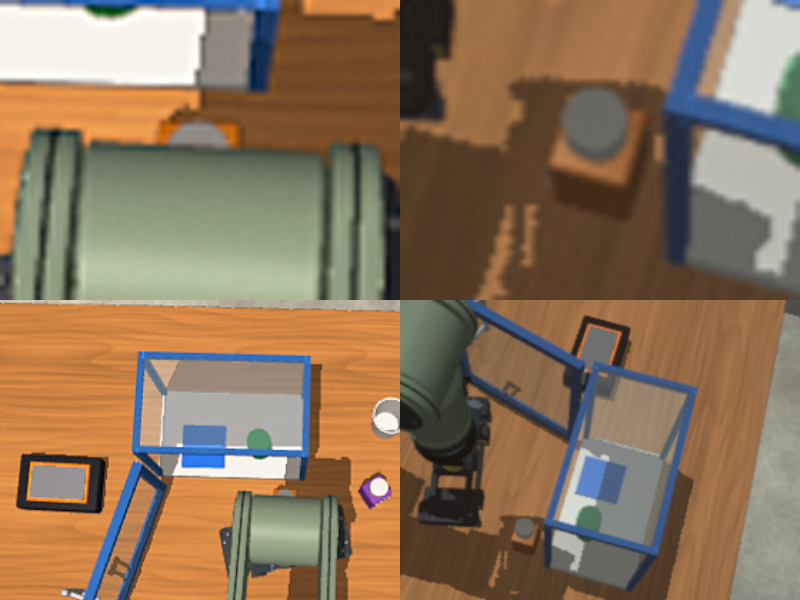

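The side view shows the bottle upright at (569,1) on the bench, with the door wide open and the bystanders not disturbed. In the top view the arm hides the bottle. Next is a tilted regrip on the cap.

Run:
```python
from h import *
R=tool(62,30)*Ro.from_euler('z',180,degrees=True); z=R.apply([0,0,1])
T=np.array([569.5,1.5,96])+19*z; print(T,z)
rows([(T-110*z,R,16)])
```

```text
[584.02844587   9.88800213  87.08004031] [ 0.76465505  0.4414738  -0.46947156]
0 [0.08, 0.26, 0.46] [0.01, 0.067, -0.017]
1 [0.05, 0.26, 0.46] [0.01, 0.067, -0.017]
2 [0.01, 0.27, 0.46] [0.011, 0.067, -0.017]
3 [-0.03, 0.27, 0.45] [0.01, 0.067, -0.017]
4 [-0.05, 0.27, 0.46] [0.01, 0.067, -0.017]
5 [-0.1, 0.28, 0.44] [0.01, 0.068, -0.017]
6 [-0.13, 0.28, 0.43] [0.01, 0.067, -0.017]
7 [-0.16, 0.29, 0.42] [0.01, 0.067, -0.017]
8 [-0.19, 0.28, 0.4] [0.011, 0.067, -0.016]
9 [-0.23, 0.29, 0.39] [0.01, 0.067, -0.017]
10 [-0.25, 0.28, 0.37] [0.01, 0.067, -0.017]
11 [-0.29, 0.28, 0.35] [0.01, 0.067, -0.017]
12 [-0.31, 0.29, 0.32] [0.011, 0.067, -0.017]
13 [-0.34, 0.28, 0.3] [0.01, 0.067, -0.017]
14 [-0.36, 0.27, 0.28] [0.01, 0.067, -0.017]
15 [-0.38, 0.28, 0.24] [0.01, 0.067, -0.017]
end [499.9 -38.7 138.8]
```

>>> {"fn": "move_arm", "kwargs": {"gripper": 7.5, "plan": [{"tx": 0.08, "ty": 0.26, "tz": 0.46, "wx": 0.01, "wy": 0.067, "wz": -0.017}, {"tx": 0.05, "ty": 0.26, "tz": 0.46, "wx": 0.01, "wy": 0.067, "wz": -0.017}, {"tx": 0.01, "ty": 0.27, "tz": 0.46, "wx": 0.01, "wy": 0.067, "wz": -0.017}, {"tx": -0.03, "ty": 0.27, "tz": 0.45, "wx": 0.01, "wy": 0.067, "wz": -0.017}, {"tx": -0.05, "ty": 0.27, "tz": 0.46, "wx": 0.01, "wy": 0.067, "wz": -0.017}, {"tx": -0.1, "ty": 0.28, "tz": 0.44, "wx": 0.01, "wy": 0.067, "wz": -0.017}, {"tx": -0.13, "ty": 0.28, "tz": 0.43, "wx": 0.01, "wy": 0.067, "wz": -0.017}, {"tx": -0.16, "ty": 0.29, "tz": 0.42, "wx": 0.01, "wy": 0.067, "wz": -0.017}, {"tx": -0.19, "ty": 0.28, "tz": 0.4, "wx": 0.01, "wy": 0.067, "wz": -0.017}, {"tx": -0.23, "ty": 0.29, "tz": 0.39, "wx": 0.01, "wy": 0.067, "wz": -0.017}, {"tx": -0.25, "ty": 0.28, "tz": 0.37, "wx": 0.01, "wy": 0.067, "wz": -0.017}, {"tx": -0.29, "ty": 0.28, "tz": 0.35, "wx": 0.01, "wy": 0.067, "wz": -0.017}]}}

```text
time_s: 14.18
ee_pos: [496.3, -25.1, 159.1]
ee_rot: [-176.8, -42.7, 22.9]
force: [0.3, -0.2, 0.8]
gripper_width: 74.8
gripper_force: 0.0
```

>>> {"fn": "move_arm", "kwargs": {"plan": [{"tx": -0.31, "ty": 0.28, "tz": 0.32, "wx": 0.01, "wy": 0.067, "wz": -0.017}, {"tx": -0.34, "ty": 0.28, "tz": 0.3, "wx": 0.01, "wy": 0.067, "wz": -0.017}, {"tx": -0.36, "ty": 0.28, "tz": 0.28, "wx": 0.01, "wy": 0.067, "wz": -0.017}, {"tx": -0.38, "ty": 0.28, "tz": 0.24, "wx": 0.01, "wy": 0.067, "wz": -0.017}, {"tx": 0, "ty": 0, "tz": 0, "wx": 0, "wy": 0, "wz": 0}, {"tx": 0, "ty": 0, "tz": 0, "wx": 0, "wy": 0, "wz": 0}]}}

```text
time_s: 14.68
ee_pos: [498.6, -33.4, 140.1]
ee_rot: [-177.3, -56.6, 26.8]
force: [-0.3, 0.4, -0.0]
gripper_width: 74.9
gripper_force: 0.0
```

Run:
```python
from h import *
R=tool(62,30)*Ro.from_euler('z',180,degrees=True); z=R.apply([0,0,1])
p,Q=cur(); print(p,env.state()['qpos'].round(1),env.state()['time_s'])
T=np.array([569.5,1.5,96])+19*z
w=grab('wrist'); print(proj(w,(569.5,1.5,105)).round(),proj(w,(569.5,1.5,0)).round(),proj(w,p).round())
t=grab('top');hsv=cv2.cvtColor(t['color'],cv2.COLOR_RGB2HSV)
im=np.hstack([w['color'],cv2.resize(t['color'][180:260,240:310],(240,274))[:].repeat(1,0) if 0 else np.zeros((420,240,3),np.uint8)])
im[:274,560:]=cv2.resize(t['color'][180:260,235:305],(240,274))
cv2.imwrite('pics/w4.png',im[:,:,::-1])
rows([(T-110*z,R,2),(T,R,8)])
```

```text
[498.61000327 -33.42108458 140.07392803] [-36.3  14.9 139.6  95.1  50.1 -57.4] 14.6833
[281. 198.] [282. 261.] [275. 259.]
0 [-0.18, 0.28, -0.02] [0.001, 0.046, -0.013]
1 [-0.18, 0.27, -0.02] [0.001, 0.046, -0.013]
2 [-0.0, -0.0, 1.38] [0.0, -0.0, 0.0]
3 [-0.0, -0.0, 1.37] [0.0, -0.0, 0.0]
4 [-0.0, -0.0, 1.38] [0.0, -0.0, 0.0]
5 [-0.0, -0.0, 1.37] [0.0, -0.0, 0.0]
6 [-0.0, -0.0, 1.38] [0.0, -0.0, 0.0]
7 [-0.0, -0.0, 1.37] [0.0, -0.0, 0.0]
8 [-0.0, -0.0, 1.38] [0.0, -0.0, 0.0]
9 [-0.01, -0.0, 1.37] [0.0, -0.0, 0.0]
end [584.    9.9  87. ]
```

View pics/w4.png

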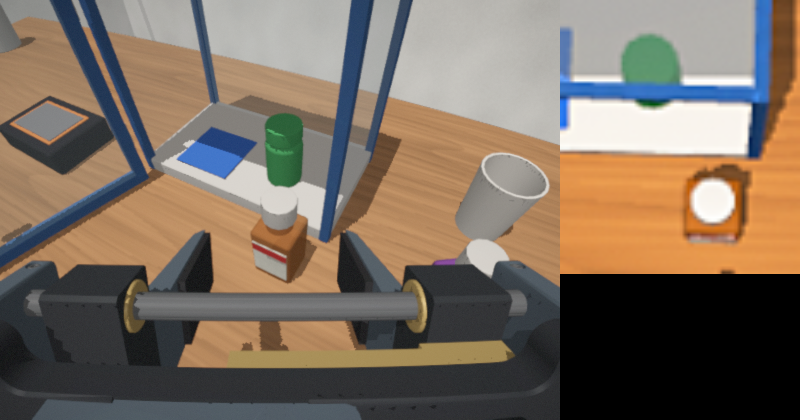

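The wrist view shows the bottle's white label with the red band facing the robot and the cap at (279,194), close to the prediction. I'll close in.

>>> {"fn": "move_arm", "kwargs": {"plan": [{"tx": -0.18, "ty": 0.28, "tz": 0, "wx": 0, "wy": 0.046, "wz": -0.013}, {"tx": -0.18, "ty": 0.28, "tz": 0, "wx": 0, "wy": 0.046, "wz": -0.013}, {"tx": 0, "ty": 0, "tz": 1.4, "wx": 0, "wy": 0, "wz": 0}, {"tx": 0, "ty": 0, "tz": 1.4, "wx": 0, "wy": 0, "wz": 0}, {"tx": 0, "ty": 0, "tz": 1.4, "wx": 0, "wy": 0, "wz": 0}, {"tx": 0, "ty": 0, "tz": 1.4, "wx": 0, "wy": 0, "wz": 0}, {"tx": 0, "ty": 0, "tz": 0, "wx": 0, "wy": 0, "wz": 0}, {"tx": 0, "ty": 0, "tz": 0, "wx": 0, "wy": 0, "wz": 0}]}}

```text
time_s: 15.45
ee_pos: [543.0, -12.7, 112.6]
ee_rot: [179.7, -62.1, 30.3]
force: [0.5, 0.0, 0.7]
gripper_width: 74.7
gripper_force: 0.0
```

Run:
```python
from h import *
R=tool(62,30)*Ro.from_euler('z',180,degrees=True); z=R.apply([0,0,1])
p,Q=cur(); print(p,env.state()['ee_rot'],env.state()['qpos'].round(1))
T=np.array([569.5,1.5,96])+19*z
w=grab('wrist','w5')
h=w['color'].astype(int)
c=proj(w,(569.5,1.5,105)).astype(int); print(c)
m=((np.ptp(h,axis=2)<25)&(h.sum(2)>330)).astype(np.uint8)[c[1]-25:c[1]+45,c[0]-45:c[0]+45]
n,l,st,ce=cv2.connectedComponentsWithStats(m); i=1+np.argmax(st[1:,4]); print(st[i],ce[i]+c-[45,25])
rows([(T,R,5)])
```

```text
[543.00429375 -12.66337765 112.58631529] [179.74644414 -62.07057651  30.28535885] [-31.4  24.4 140.6 110.4  55.8 -74.2]
[276 228]
[   0    0   90   70 4540] [278.83325991 233.42334802]
0 [-0.01, 0.02, 1.07] [0.0, -0.0, 0.0]
1 [-0.01, 0.01, 1.08] [0.0, -0.0, 0.001]
2 [-0.01, 0.02, 1.07] [0.001, -0.001, 0.0]
3 [-0.0, 0.01, 1.08] [-0.0, 0.0, 0.0]
4 [-0.01, 0.02, 1.07] [-0.0, -0.0, 0.001]
end [584.    9.9  87.1]
```

>>> {"fn": "move_arm", "kwargs": {"plan": [{"tx": 0, "ty": 0.02, "tz": 1.1, "wx": 0, "wy": 0, "wz": 0}, {"tx": 0, "ty": 0.02, "tz": 1.1, "wx": 0, "wy": 0, "wz": 0}, {"tx": 0, "ty": 0.02, "tz": 1.1, "wx": 0, "wy": 0, "wz": 0}, {"tx": 0, "ty": 0.02, "tz": 1.1, "wx": 0, "wy": 0, "wz": 0}, {"tx": 0, "ty": 0.02, "tz": 1, "wx": 0, "wy": 0, "wz": 0}, {"tx": 0, "ty": 0, "tz": 0, "wx": 0, "wy": 0, "wz": 0}, {"tx": 0, "ty": 0, "tz": 0, "wx": 0, "wy": 0, "wz": 0}]}}

```text
time_s: 16.08
ee_pos: [584.1, 9.4, 86.6]
ee_rot: [179.9, -62.0, 30.0]
force: [0.5, -0.5, -0.4]
gripper_width: 74.8
gripper_force: 0.1
```

>>> {"fn": "move_arm", "kwargs": {"gripper": 2, "force": 8, "plan": [{"tx": 0, "ty": 0, "tz": 0, "wx": 0, "wy": 0, "wz": 0}, {"tx": 0, "ty": 0, "tz": 0, "wx": 0, "wy": 0, "wz": 0}, {"tx": 0, "ty": 0, "tz": 0, "wx": 0, "wy": 0, "wz": 0}, {"tx": 0, "ty": 0, "tz": 0, "wx": 0, "wy": 0, "wz": 0}, {"tx": 0, "ty": 0, "tz": 0, "wx": 0, "wy": 0, "wz": 0}, {"tx": 0, "ty": 0, "tz": 0, "wx": 0, "wy": 0, "wz": 0}]}}

```text
time_s: 16.58
ee_pos: [584.3, 9.0, 86.5]
ee_rot: [179.9, -62.0, 30.0]
force: [-0.7, 0.6, 0.3]
gripper_width: 37.8
gripper_force: 0.0
```

>>> {"fn": "move_arm", "kwargs": {"force": 30, "plan": [{"tx": 0, "ty": 0, "tz": 0, "wx": 0, "wy": 0, "wz": 0}, {"tx": 0, "ty": 0, "tz": 0, "wx": 0, "wy": 0, "wz": 0}]}}

```text
time_s: 16.75
ee_pos: [584.3, 9.2, 86.3]
ee_rot: [179.9, -62.0, 30.0]
force: [-0.5, 0.6, -0.1]
gripper_width: 31.8
gripper_force: 30.0
```

Run:
```python
from h import *
from feas import clear
R=tool(62,30)*Ro.from_euler('z',180,degrees=True); z=R.apply([0,0,1])
p,Q=cur(); print(p,env.state()['ee_rot'],env.state()['qpos'].round(1),env.state()['gripper_width'])
b=np.array([569.5,1.5,0.]); off=p-b   # TCP relative to bottle base
print('grasp rel',p-19*z-b)
place=np.array([666,153.5,23.])
for dz in (0,30):
  for a in np.linspace(0,1,6):
    # via: (575,75) then in
    via=np.array([575,101,23]); q=via+(place-via)*a; print(dz,q.round(),clear(q+[0,0,dz]+(p-19*z-b),62,30,th=1.84,detail=True))
q=np.array([569.5,1.5,23]);print('start raised',clear(q+[0,0,30]+(p-19*z-b),62,30,th=1.84,detail=True))
```

```text
[584.28274095   9.17179884  86.33298038] [179.90385489 -62.02976297  29.98710083] [-24.8  29.3 138.2 118.9  55.4 -77.7] 31.776785691033655
grasp rel [ 0.25429509 -0.71620329 95.25294007]
0 [575. 101.  23.] {'roof': 73.8, 'L': 92.5, 'R': 37.4, 'back': 149.7, 'floor': 76.0, 'bench': 95.2, 'door': 80.7, 'jar': 42.9}
0 [593. 112.  23.] {'roof': 64.3, 'L': 76.9, 'R': 37.0, 'back': 131.5, 'floor': 75.2, 'bench': 95.2, 'door': 68.3, 'jar': 33.0}
0 [611. 122.  23.] {'roof': 54.8, 'L': 64.4, 'R': 36.9, 'back': 113.3, 'floor': 75.2, 'bench': 95.2, 'door': 57.2, 'jar': 28.7}
0 [630. 132.  23.] {'roof': 45.2, 'L': 53.9, 'R': 37.1, 'back': 95.1, 'floor': 75.2, 'bench': 95.2, 'door': 42.3, 'jar': 28.8}
0 [648. 143.  23.] {'roof': 35.7, 'L': 43.4, 'R': 36.9, 'back': 76.9, 'floor': 75.2, 'bench': 95.2, 'door': 27.3, 'jar': 24.5}
0 [666. 154.  23.] {'roof': 26.4, 'L': 28.4, 'R': 36.9, 'back': 58.7, 'floor': 75.2, 'bench': 95.2, 'door': 12.3, 'jar': 12.9}
30 [575. 101.  23.] {'roof': 48.2, 'L': 92.5, 'R': 37.4, 'back': 149.7, 'floor': 105.8, 'bench': 125.2, 'door': 80.7, 'jar': 53.1}
30 [593. 112.  23.] {'roof': 38.7, 'L': 76.9, 'R': 37.0, 'back': 131.5, 'floor': 105.2, 'bench': 125.2, 'door': 68.3, 'jar': 42.8}
30 [611. 122.  23.] {'roof': 29.3, 'L': 64.4, 'R': 36.9, 'back': 113.3, 'floor': 105.2, 'bench': 125.2, 'door': 57.2, 'jar': 38.2}
30 [630. 132.  23.] {'roof': 19.9, 'L': 53.9, 'R': 37.1, 'back': 95.1, 'floor': 105.2, 'bench': 125.2, 'door': 42.3, 'jar': 39.9}
30 [648. 143.  23.] {'roof': 10.2, 'L': 43.4, 'R': 36.9, 'back': 76.9, 'floor': 105.2, 'bench': 125.2, 'door': 27.3, 'jar': 46.7}
30 [666. 154.  23.] {'roof': 1.5, 'L': 28.4, 'R': 36.9, 'back': 58.7, 'floor': 105.2, 'bench': 125.2, 'door': 12.3, 'jar': 42.9}
start raised {'roof': 70.5, 'L': 189.4, 'R': 4.6, 'back': 155.2, 'floor': 106.4, 'bench': 125.2, 'door': 179.8, 'jar': 86.8}
```

Run:
```python
from h import *
p,Q=cur(); R=tool(62,30)*Ro.from_euler('z',180,degrees=True)
off=p-np.array([569.5,1.5,0.])
print(off); np.save('off.npy',off)
for a,b in(((569.5,1.5,0),(555,3,36)),((555,3,36),(575,101,36)),((575,101,36),(666,153.5,36))):
    print((R.inv().apply(np.array(b)-a)/10).round(2))
print('down 10mm',R.inv().apply((0,0,-1)).round(3))
```

```text
[14.78274095  7.67179884 86.33298038]
[ 2.62 -0.85 -2.73]
[ 3.11 -7.49  5.86]
[4.93 0.   9.28]
down 10mm [-0.883 -0.     0.469]
```

>>> {"fn": "move_arm", "kwargs": {"plan": [{"tx": 0.26, "ty": -0.08, "tz": -0.27, "wx": 0, "wy": 0, "wz": 0}, {"tx": 0.53, "ty": -0.17, "tz": -0.55, "wx": 0, "wy": 0, "wz": 0}, {"tx": 0.79, "ty": -0.25, "tz": -0.82, "wx": 0, "wy": 0, "wz": 0}, {"tx": 0.79, "ty": -0.25, "tz": -0.82, "wx": 0, "wy": 0, "wz": 0}, {"tx": 0.25, "ty": -0.1, "tz": -0.27, "wx": 0, "wy": 0, "wz": 0}, {"tx": 0.16, "ty": -0.37, "tz": 0.29, "wx": 0, "wy": 0, "wz": 0}, {"tx": 0.4, "ty": -0.97, "tz": 0.76, "wx": 0, "wy": 0, "wz": 0}, {"tx": 0.62, "ty": -1.5, "tz": 1.17, "wx": 0, "wy": 0, "wz": 0}, {"tx": 0.62, "ty": -1.5, "tz": 1.17, "wx": 0, "wy": 0, "wz": 0}, {"tx": 0.62, "ty": -1.5, "tz": 1.17, "wx": 0, "wy": 0, "wz": 0}, {"tx": 0.5, "ty": -1.2, "tz": 0.94, "wx": 0, "wy": 0, "wz": 0}, {"tx": 0.19, "ty": -0.45, "tz": 0.36, "wx": 0, "wy": 0, "wz": 0}]}}

```text
time_s: 17.75
ee_pos: [589.6, 111.0, 121.7]
ee_rot: [180.0, -62.0, 30.1]
force: [0.3, -0.1, -1.3]
gripper_width: 31.7
gripper_force: 30.0
```

Run:
```python
from h import *
p,Q=cur(); R=tool(62,30)*Ro.from_euler('z',180,degrees=True); off=np.load('off.npy')
print(p-off,env.state()['ee_rot'],env.state()['qpos'].round(1),env.state()['gripper_width'],env.state()['force'].round(1))
print((Q.inv().apply(np.array((666,153.5,36))-(p-off))/10).round(2),(Q.inv()*R).as_rotvec().round(3))
```

```text
[574.78187812 103.31562753  35.34705804] [179.95466972 -61.98294528  30.10572848] [ -8.4  23.2 139.2 133.3  48.9 -75.6] 31.68393078236222 [ 0.3 -0.1 -1.3]
[4.95 0.23 9.16] [-0.001  0.     0.001]
```

>>> {"fn": "move_arm", "kwargs": {"plan": [{"tx": 0.3, "ty": 0.02, "tz": 0.55, "wx": 0, "wy": 0, "wz": 0}, {"tx": 0.55, "ty": 0.03, "tz": 1.02, "wx": 0, "wy": 0, "wz": 0}, {"tx": 0.55, "ty": 0.03, "tz": 1.02, "wx": 0, "wy": 0, "wz": 0}, {"tx": 0.55, "ty": 0.03, "tz": 1.02, "wx": 0, "wy": 0, "wz": 0}, {"tx": 0.55, "ty": 0.03, "tz": 1.02, "wx": 0, "wy": 0, "wz": 0}, {"tx": 0.55, "ty": 0.03, "tz": 1.02, "wx": 0, "wy": 0, "wz": 0}, {"tx": 0.55, "ty": 0.02, "tz": 1.02, "wx": 0, "wy": 0, "wz": 0}, {"tx": 0.55, "ty": 0.02, "tz": 1.02, "wx": 0, "wy": 0, "wz": 0}, {"tx": 0.55, "ty": 0.02, "tz": 1.02, "wx": 0, "wy": 0, "wz": 0}, {"tx": 0.25, "ty": 0, "tz": 0.45, "wx": 0, "wy": 0, "wz": 0}, {"tx": 0, "ty": 0, "tz": 0, "wx": 0, "wy": 0, "wz": 0}, {"tx": 0, "ty": 0, "tz": 0, "wx": 0, "wy": 0, "wz": 0}]}}

```text
time_s: 18.75
ee_pos: [681.2, 158.8, 122.7]
ee_rot: [179.9, -62.0, 30.0]
force: [0.4, -0.7, -0.6]
gripper_width: 31.4
gripper_force: 30.0
```

Run:
```python
from h import *
p,Q=cur(); R=tool(62,30)*Ro.from_euler('z',180,degrees=True); off=np.load('off.npy')
print(p-off,env.state()['ee_rot'],env.state()['qpos'].round(1),env.state()['gripper_width'],env.state()['force'].round(1))
t=grab('top');s=grab('side');w=grab('wrist')
g=lambda f,P,a:(lambda c:cv2.resize(f['color'][c[1]-3*a:c[1]+3*a,c[0]-4*a:c[0]+4*a],(400,300),interpolation=cv2.INTER_CUBIC))(proj(f,P).astype(int))
cv2.imwrite('pics/z5.png',np.vstack([np.hstack([g(t,(660,130,60),15),g(s,(660,130,60),15)]),np.hstack([cv2.resize(w['color'],(400,300)),g(s,(500,150,150),35)])])[:,:,::-1])
```

```text
[666.4567043  151.09147065  36.34115185] [179.91012654 -61.99674956  29.99886146] [-1.000e-01  2.700e+01  1.277e+02  1.380e+02  4.120e+01 -7.110e+01] 31.401076129838092 [ 0.4 -0.7 -0.6]
```

View pics/z5.png

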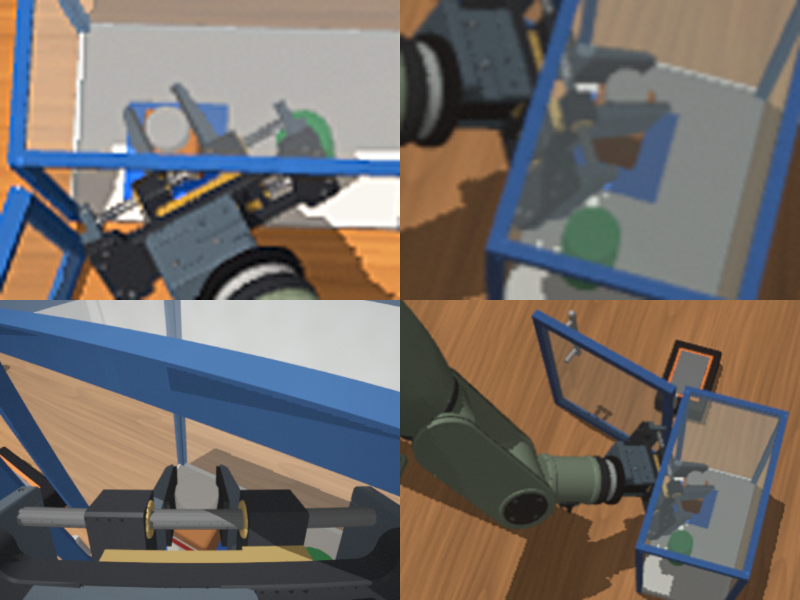

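The bottle hangs upright just over the pad, with no contact anywhere. I'll make a small correction and lower gently.

>>> {"fn": "move_arm", "kwargs": {"plan": [{"tx": 0.13, "ty": -0.07, "tz": 0.24, "wx": 0, "wy": 0, "wz": 0}, {"tx": -0.18, "ty": 0, "tz": 0.09, "wx": 0, "wy": 0, "wz": 0}, {"tx": -0.26, "ty": 0, "tz": 0.14, "wx": 0, "wy": 0, "wz": 0}, {"tx": -0.26, "ty": 0, "tz": 0.14, "wx": 0, "wy": 0, "wz": 0}, {"tx": -0.18, "ty": 0, "tz": 0.09, "wx": 0, "wy": 0, "wz": 0}, {"tx": -0.09, "ty": 0, "tz": 0.05, "wx": 0, "wy": 0, "wz": 0}, {"tx": 0, "ty": 0, "tz": 0, "wx": 0, "wy": 0, "wz": 0}, {"tx": 0, "ty": 0, "tz": 0, "wx": 0, "wy": 0, "wz": 0}]}}

```text
time_s: 19.57
ee_pos: [683.4, 160.4, 111.9]
ee_rot: [179.9, -62.0, 30.0]
force: [0.9, 0.2, -0.9]
gripper_width: 31.2
gripper_force: 30.0
```

>>> {"fn": "move_arm", "kwargs": {"plan": [{"tx": -0.13, "ty": 0, "tz": 0.07, "wx": 0, "wy": 0, "wz": 0}, {"tx": 0, "ty": 0, "tz": 0, "wx": 0, "wy": 0, "wz": 0}, {"tx": 0, "ty": 0, "tz": 0, "wx": 0, "wy": 0, "wz": 0}]}}

```text
time_s: 19.82
ee_pos: [683.4, 160.5, 110.6]
ee_rot: [179.9, -62.0, 30.0]
force: [-0.2, 1.3, -0.7]
gripper_width: 31.3
gripper_force: 30.0
```

Run:
```python
from h import *
p,Q=cur(); off=np.load('off.npy')
print(p-off,env.state()['ee_rot'],env.state()['force'].round(1))
```

```text
[668.61163473 152.82540441  24.24710222] [179.89715403 -62.03399813  29.98943122] [-0.2  1.3 -0.7]
```

>>> {"fn": "move_arm", "kwargs": {"plan": [{"tx": -0.1, "ty": 0, "tz": 0.05, "wx": 0, "wy": 0, "wz": 0}, {"tx": 0, "ty": 0, "tz": 0, "wx": 0, "wy": 0, "wz": 0}, {"tx": 0, "ty": 0, "tz": 0, "wx": 0, "wy": 0, "wz": 0}]}}

```text
time_s: 20.07
ee_pos: [683.4, 160.5, 109.5]
ee_rot: [179.9, -62.0, 30.0]
force: [-0.1, 0.2, -1.7]
gripper_width: 31.5
gripper_force: 30.0
```

>>> {"fn": "move_arm", "kwargs": {"plan": [{"tx": -0.09, "ty": 0, "tz": 0.05, "wx": 0, "wy": 0, "wz": 0}, {"tx": 0, "ty": 0, "tz": 0, "wx": 0, "wy": 0, "wz": 0}, {"tx": 0, "ty": 0, "tz": 0, "wx": 0, "wy": 0, "wz": 0}]}}

```text
time_s: 20.32
ee_pos: [683.8, 160.8, 109.4]
ee_rot: [179.9, -62.2, 30.1]
force: [-2.5, 0.2, 3.1]
gripper_width: 31.4
gripper_force: 30.0
```

Contact is felt at +3 N. I'll release and back out along the tool axis.

>>> {"fn": "move_arm", "kwargs": {"gripper": 5, "plan": [{"tx": 0, "ty": 0, "tz": 0, "wx": 0, "wy": 0, "wz": 0}, {"tx": 0, "ty": 0, "tz": 0, "wx": 0, "wy": 0, "wz": 0}, {"tx": 0, "ty": 0, "tz": 0, "wx": 0, "wy": 0, "wz": 0}, {"tx": 0, "ty": 0, "tz": 0, "wx": 0, "wy": 0, "wz": 0}, {"tx": 0, "ty": 0, "tz": -0.5, "wx": 0, "wy": 0, "wz": 0}, {"tx": 0, "ty": 0, "tz": -1, "wx": 0, "wy": 0, "wz": 0}, {"tx": 0, "ty": 0, "tz": -1.5, "wx": 0, "wy": 0, "wz": 0}, {"tx": 0, "ty": 0, "tz": -1.5, "wx": 0, "wy": 0, "wz": 0}, {"tx": 0, "ty": 0, "tz": -1.5, "wx": 0, "wy": 0, "wz": 0}, {"tx": 0, "ty": 0, "tz": -1.5, "wx": 0, "wy": 0, "wz": 0}, {"tx": 0, "ty": 0, "tz": -1.5, "wx": 0, "wy": 0, "wz": 0}, {"tx": 0, "ty": 0, "tz": -1.5, "wx": 0, "wy": 0, "wz": 0}]}}

```text
time_s: 21.32
ee_pos: [601.2, 113.6, 158.4]
ee_rot: [179.9, -62.0, 30.0]
force: [0.3, -0.4, -0.7]
gripper_width: 49.8
gripper_force: 0.0
```

Run:
```python
from h import *
p,Q=cur(); print(p,env.state()['ee_rot'],env.state()['qpos'].round(1),env.state()['force'].round(1),env.state()['time_s'])
f=grab('wrist');t=grab('top');s=grab('side')
g=lambda f,P,a:(lambda c:cv2.resize(f['color'][c[1]-3*a:c[1]+3*a,c[0]-4*a:c[0]+4*a],(400,300),interpolation=cv2.INTER_CUBIC))(proj(f,P).astype(int))
cv2.imwrite('pics/z6.png',np.vstack([np.hstack([g(t,(660,130,60),15),g(s,(660,130,60),15)]),np.hstack([cv2.resize(f['color'],(400,300)),g(s,(500,150,150),35)])])[:,:,::-1])
for f,nm in((t,'top'),(s,'side')): print(nm,proj(f,(668,155,128)),proj(f,(668,155,23)))
# door handle now, push plan start
print(hpos(1.84,0))
```

```text
[601.19076647 113.60211972 158.40318134] [179.89349059 -62.02602137  29.96791343] [ -7.5  18.3 135.8 128.5  43.3 -67.3] [ 0.3 -0.4 -0.7] 21.3167
top [218.44904254 194.17249643] [222.89857348 202.05440566]
side [323.57220825 148.31088861] [319.66561081 164.90878631]
[393.3045105  328.48338525   0.        ]
```

View pics/z6.png

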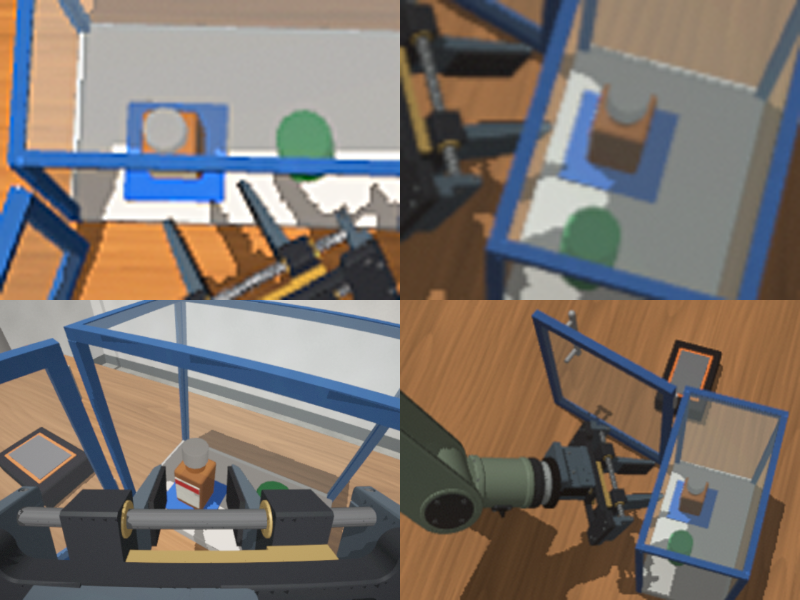

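The bottle stands upright in the middle of the pad with its label towards the door, and the bystanders are undisturbed. Next I'll go back to the handle to shut the door.

Run:
```python
from h import *
F=Ro.from_euler('z',180,degrees=True)
rows([((440,40,300),tool(0,50)*F,16),((394.4,329.5,300),tool(0,76)*F,14)])
```

```text
0 [0.26, -0.1, -1.39] [0.012, -0.067, -0.02]
1 [0.17, -0.12, -1.41] [0.012, -0.067, -0.02]
2 [0.08, -0.13, -1.41] [0.012, -0.067, -0.019]
3 [-0.01, -0.15, -1.41] [0.012, -0.067, -0.02]
4 [-0.11, -0.16, -1.41] [0.012, -0.067, -0.02]
5 [-0.19, -0.19, -1.39] [0.012, -0.067, -0.02]
6 [-0.28, -0.2, -1.38] [0.012, -0.067, -0.019]
7 [-0.38, -0.23, -1.35] [0.012, -0.067, -0.02]
8 [-0.45, -0.26, -1.32] [0.012, -0.067, -0.02]
9 [-0.54, -0.28, -1.29] [0.012, -0.067, -0.02]
10 [-0.62, -0.3, -1.24] [0.012, -0.067, -0.019]
11 [-0.69, -0.33, -1.2] [0.012, -0.067, -0.02]
12 [-0.76, -0.37, -1.14] [0.012, -0.067, -0.02]
13 [-0.83, -0.39, -1.08] [0.012, -0.067, -0.02]
14 [-0.9, -0.42, -1.02] [0.012, -0.067, -0.02]
15 [-0.95, -0.45, -0.96] [0.012, -0.067, -0.019]
16 [1.37, -1.58, -0.0] [0.0, 0.0, -0.032]
17 [1.43, -1.53, -0.0] [0.0, 0.0, -0.033]
18 [1.47, -1.49, -0.0] [0.0, 0.0, -0.032]
19 [1.52, -1.44, -0.0] [0.0, 0.0, -0.033]
20 [1.57, -1.39, -0.0] [0.0, 0.0, -0.032]
21 [1.61, -1.33, -0.0] [0.0, 0.0, -0.033]
22 [1.66, -1.28, -0.01] [0.0, 0.0, -0.032]
23 [1.69, -1.23, 0.0] [0.0, 0.0, -0.032]
24 [1.73, -1.18, 0.0] [0.0, 0.0, -0.033]
25 [1.77, -1.11, 0.0] [0.0, 0.0, -0.032]
26 [1.81, -1.06, 0.0] [0.0, 0.0, -0.033]
27 [1.84, -1.0, 0.0] [0.0, 0.0, -0.032]
28 [1.87, -0.94, -0.0] [0.0, 0.0, -0.033]
29 [1.9, -0.88, -0.0] [0.0, 0.001, -0.032]
end [394.4 329.5 300. ]
```

>>> {"fn": "move_arm", "kwargs": {"plan": [{"tx": 0.26, "ty": -0.1, "tz": -1.39, "wx": 0.012, "wy": -0.067, "wz": -0.02}, {"tx": 0.17, "ty": -0.12, "tz": -1.41, "wx": 0.012, "wy": -0.067, "wz": -0.02}, {"tx": 0.08, "ty": -0.13, "tz": -1.41, "wx": 0.012, "wy": -0.067, "wz": -0.02}, {"tx": 0, "ty": -0.15, "tz": -1.41, "wx": 0.012, "wy": -0.067, "wz": -0.02}, {"tx": -0.11, "ty": -0.16, "tz": -1.41, "wx": 0.012, "wy": -0.067, "wz": -0.02}, {"tx": -0.19, "ty": -0.19, "tz": -1.39, "wx": 0.012, "wy": -0.067, "wz": -0.02}, {"tx": -0.28, "ty": -0.2, "tz": -1.38, "wx": 0.012, "wy": -0.067, "wz": -0.02}, {"tx": -0.38, "ty": -0.23, "tz": -1.35, "wx": 0.012, "wy": -0.067, "wz": -0.02}, {"tx": -0.45, "ty": -0.26, "tz": -1.32, "wx": 0.012, "wy": -0.067, "wz": -0.02}, {"tx": -0.54, "ty": -0.28, "tz": -1.29, "wx": 0.012, "wy": -0.067, "wz": -0.02}, {"tx": -0.62, "ty": -0.3, "tz": -1.24, "wx": 0.012, "wy": -0.067, "wz": -0.02}, {"tx": -0.69, "ty": -0.33, "tz": -1.2, "wx": 0.012, "wy": -0.067, "wz": -0.02}]}}

```text
time_s: 22.47
ee_pos: [490.7, 69.6, 242.0]
ee_rot: [178.0, -21.8, 45.0]
force: [-0.0, 0.6, -0.3]
gripper_width: 49.8
gripper_force: 0.0
```

>>> {"fn": "move_arm", "kwargs": {"plan": [{"tx": -0.76, "ty": -0.37, "tz": -1.14, "wx": 0.012, "wy": -0.067, "wz": -0.02}, {"tx": -0.83, "ty": -0.39, "tz": -1.08, "wx": 0.012, "wy": -0.067, "wz": -0.02}, {"tx": -0.9, "ty": -0.42, "tz": -1.02, "wx": 0.012, "wy": -0.067, "wz": -0.02}, {"tx": -0.95, "ty": -0.45, "tz": -0.96, "wx": 0.012, "wy": -0.067, "wz": -0.02}, {"tx": 0, "ty": 0, "tz": 0, "wx": 0, "wy": 0, "wz": 0}]}}

```text
time_s: 22.88
ee_pos: [449.1, 50.1, 273.4]
ee_rot: [179.6, -6.6, 49.5]
force: [0.4, -0.1, -0.5]
gripper_width: 50.0
gripper_force: 0.0
```

Run:
```python
from h import *
F=Ro.from_euler('z',180,degrees=True); print(cur()[0],env.state()['qpos'].round(0),env.state()['ee_rot'])
rows([((394.4,329.5,295),tool(0,76)*F,12)])
```

```text
[449.10545558  50.13689687 273.38834249] [  1.   2. 102.   5.  71.  41.] [179.60313237  -6.55924571  49.51931371]
0 [1.49, -1.86, -0.02] [0.003, -0.009, -0.039]
1 [1.55, -1.8, -0.03] [0.003, -0.009, -0.038]
2 [1.63, -1.74, -0.05] [0.002, -0.01, -0.039]
3 [1.69, -1.67, -0.05] [0.003, -0.009, -0.038]
4 [1.75, -1.61, -0.06] [0.003, -0.009, -0.039]
5 [1.81, -1.54, -0.08] [0.003, -0.009, -0.038]
6 [1.87, -1.47, -0.09] [0.002, -0.01, -0.039]
7 [1.92, -1.39, -0.1] [0.003, -0.009, -0.038]
8 [1.98, -1.33, -0.12] [0.003, -0.009, -0.039]
9 [2.02, -1.24, -0.13] [0.003, -0.009, -0.038]
10 [2.07, -1.17, -0.14] [0.003, -0.01, -0.039]
11 [2.11, -1.08, -0.17] [0.002, -0.009, -0.038]
end [394.4 329.5 295. ]
```

>>> {"fn": "move_arm", "kwargs": {"plan": [{"tx": 1.49, "ty": -1.86, "tz": -0.4, "wx": 0.003, "wy": -0.009, "wz": -0.039}, {"tx": 1.55, "ty": -1.8, "tz": -0.4, "wx": 0.003, "wy": -0.009, "wz": -0.039}, {"tx": 1.63, "ty": -1.74, "tz": -0.4, "wx": 0.003, "wy": -0.009, "wz": -0.039}, {"tx": 1.69, "ty": -1.67, "tz": -0.4, "wx": 0.003, "wy": -0.009, "wz": -0.038}, {"tx": 1.75, "ty": -1.61, "tz": -0.1, "wx": 0.003, "wy": -0.009, "wz": -0.038}, {"tx": 1.81, "ty": -1.54, "tz": -0.1, "wx": 0.003, "wy": -0.009, "wz": -0.038}, {"tx": 1.87, "ty": -1.47, "tz": -0.1, "wx": 0.002, "wy": -0.01, "wz": -0.038}, {"tx": 1.92, "ty": -1.39, "tz": -0.1, "wx": 0.003, "wy": -0.009, "wz": -0.038}, {"tx": 1.98, "ty": -1.33, "tz": -0.1, "wx": 0.003, "wy": -0.009, "wz": -0.039}, {"tx": 2.02, "ty": -1.24, "tz": -0.1, "wx": 0.003, "wy": -0.009, "wz": -0.038}, {"tx": 2.07, "ty": -1.17, "tz": -0.1, "wx": 0.003, "wy": -0.01, "wz": -0.039}, {"tx": 2.11, "ty": -1.08, "tz": -0.1, "wx": 0.002, "wy": -0.009, "wz": -0.038}]}}

```text
time_s: 23.88
ee_pos: [392.5, 329.1, 306.6]
ee_rot: [-179.8, -0.1, 75.9]
force: [-0.1, -0.1, 0.5]
gripper_width: 50.0
gripper_force: 0.0
```

Run:
```python
from h import *
F=Ro.from_euler('z',180,degrees=True); print(cur()[0],env.state()['ee_rot'])
# handle check in side view: bright grey blob near expected
s=grab('side'); h=s['color'].astype(int)
for th in (1.80,1.84,1.88): print(th,proj(s,hpos(th,246)).round(1),proj(s,hpos(th,135)).round(1))
a=proj(s,hpos(1.84,246)).astype(int); print(h[a[1]-6:a[1]+8,a[0]-8:a[0]+10].sum(2))
rows([((394.4,329.5,295),tool(0,76)*F,3),((394.4,329.5,208),tool(0,76)*F,5)])
```

```text
[392.46057768 329.10993132 306.62784989] [-1.79808051e+02 -8.28864505e-02  7.59394986e+01]
1.8 [230.5  34.4] [236.   64.2]
1.84 [233.1  31.9] [238.2  62. ]
1.88 [235.8  29.6] [240.6  59.8]
[[299 293 286 287 297 297 291 294 301 318 308 285 285 298 306 309 304 301]
 [294 285 281 291 298 295 293 294 307 314 298 287 290 300 309 307 302 296]
 [294 283 285 292 298 296 293 299 314 310 293 284 296 305 313 306 303 292]
 [287 281 285 299 300 293 293 306 316 304 290 286 301 311 313 305 296 299]
 [286 278 293 299 294 292 297 312 315 297 282 288 305 311 309 299 297 301]
 [283 278 298 296 295 290 302 316 304 280 263 263 276 292 306 298 295 306]
 [278 290 299 297 293 293 311 320 294 252 240 245 236 265 303 298 301 312]
 [280 295 299 295 294 301 315 311 284 233 239 244 231 244 282 289 300 316]
 [292 301 297 291 295 310 318 305 278 228 225 233 219 228 261 287 303 313]
 [296 304 295 295 298 315 315 301 271 225 209 209 201 213 252 291 311 309]
 [301 303 298 299 303 321 308 294 271 225 195 197 200 204 254 302 315 309]
 [260 295 295 297 313 319 303 295 276 244 205 201 197 204 252 307 312 306]
 [189 237 263 300 320 314 297 286 279 254 214 201 194 197 251 309 311 304]
 [142 162 198 250 296 305 295 283 266 249 234 212 199 198 235 297 309 299]]
0 [-0.11, 0.11, 0.38] [-0.002, -0.002, 0.001]
1 [-0.11, 0.11, 0.38] [-0.002, -0.001, 0.001]
2 [-0.1, 0.1, 0.38] [-0.001, -0.002, 0.001]
3 [-0.0, 0.0, 1.74] [-0.0, -0.0, -0.0]
4 [-0.0, 0.0, 1.74] [-0.0, -0.0, -0.0]
5 [-0.0, 0.0, 1.74] [-0.0, -0.0, -0.0]
6 [-0.0, 0.0, 1.74] [-0.0, -0.0, -0.0]
7 [-0.0, 0.01, 1.74] [-0.0, -0.0, -0.0]
end [394.5 329.5 208. ]
```

>>> {"fn": "move_arm", "kwargs": {"plan": [{"tx": -0.11, "ty": 0.11, "tz": 0.38, "wx": 0, "wy": 0, "wz": 0}, {"tx": -0.11, "ty": 0.11, "tz": 0.38, "wx": 0, "wy": 0, "wz": 0}, {"tx": -0.1, "ty": 0.1, "tz": 0.38, "wx": 0, "wy": 0, "wz": 0}, {"tx": 0, "ty": 0, "tz": 1.74, "wx": 0, "wy": 0, "wz": 0}, {"tx": 0, "ty": 0, "tz": 1.74, "wx": 0, "wy": 0, "wz": 0}, {"tx": 0, "ty": 0, "tz": 1.74, "wx": 0, "wy": 0, "wz": 0}, {"tx": 0, "ty": 0, "tz": 1.74, "wx": 0, "wy": 0, "wz": 0}, {"tx": 0, "ty": 0, "tz": 1.74, "wx": 0, "wy": 0, "wz": 0}, {"tx": 0, "ty": 0, "tz": 0, "wx": 0, "wy": 0, "wz": 0}]}}

```text
time_s: 24.68
ee_pos: [393.6, 321.2, 205.6]
ee_rot: [-179.6, 0.3, 75.7]
force: [-0.6, -0.3, -0.1]
gripper_width: 50.4
gripper_force: 0.0
```

>>> {"fn": "move_arm", "kwargs": {"gripper": 0, "force": 30, "plan": [{"tx": 0, "ty": 0, "tz": 0, "wx": 0, "wy": 0, "wz": 0}, {"tx": 0, "ty": 0, "tz": 0, "wx": 0, "wy": 0, "wz": 0}, {"tx": 0, "ty": 0, "tz": 0, "wx": 0, "wy": 0, "wz": 0}, {"tx": 0, "ty": 0, "tz": 0, "wx": 0, "wy": 0, "wz": 0}, {"tx": 0, "ty": 0, "tz": 0, "wx": 0, "wy": 0, "wz": 0}, {"tx": 0, "ty": 0, "tz": 0, "wx": 0, "wy": 0, "wz": 0}, {"tx": 0, "ty": 0, "tz": 0, "wx": 0, "wy": 0, "wz": 0}]}}

```text
time_s: 25.27
ee_pos: [393.8, 324.7, 209.8]
ee_rot: [-179.7, -0.1, 75.8]
force: [-5.3, 2.1, 3.3]
gripper_width: 11.0
gripper_force: 30.0
```

Run:
```python
from h import *
p,R=cur(); s=env.state(); print(p,s['ee_rot'],s['gripper_width'],s['force'].round(1),s['qpos'].round(0))
y=np.arange(1.7,1.95,.01); th0=y[np.argmin([np.linalg.norm(hpos(t,p[2])-p) for t in y])]; print(th0,hpos(th0,p[2]))
F=Ro.from_euler('z',180,degrees=True)
a0=s['ee_rot'][2]; d=np.cumsum([.02,.04,.06]+[.08]*21)
rows([(hpos(th0-x,p[2]),tool(0,a0+np.degrees(x))*F,1) for x in d])
```

```text
[393.81936945 324.74405848 209.75831337] [-1.79714840e+02 -1.41114301e-01  7.57869946e+01] 11.024237588410019 [-5.3  2.1  3.3] [38. 13. 98.  0. 69. 52.]
1.83 [392.3869268  326.43182534 209.75831337]
0 [-0.32, -0.25, 0.0] [-0.005, -0.003, -0.02]
1 [-0.88, -0.13, 0.0] [0.0, 0.0, -0.04]
2 [-1.34, -0.19, 0.0] [0.0, 0.0, -0.06]
3 [-1.78, -0.23, 0.0] [-0.0, 0.0, -0.08]
4 [-1.79, -0.23, 0.0] [-0.0, 0.0, -0.08]
5 [-1.78, -0.22, 0.0] [-0.0, 0.0, -0.08]
6 [-1.78, -0.23, 0.01] [-0.0, 0.0, -0.08]
7 [-1.78, -0.23, -0.0] [-0.0, 0.0, -0.08]
8 [-1.79, -0.23, -0.0] [-0.0, 0.0, -0.08]
9 [-1.78, -0.23, -0.0] [-0.0, 0.0, -0.08]
10 [-1.78, -0.23, -0.0] [-0.0, 0.0, -0.08]
11 [-1.79, -0.23, -0.0] [-0.0, 0.0, -0.08]
12 [-1.78, -0.22, -0.0] [-0.0, 0.0, -0.08]
13 [-1.78, -0.23, 0.0] [-0.0, 0.0, -0.08]
14 [-1.78, -0.23, 0.0] [-0.0, 0.0, -0.08]
15 [-1.79, -0.23, 0.0] [-0.0, 0.0, -0.08]
16 [-1.78, -0.23, 0.0] [-0.0, 0.0, -0.08]
17 [-1.78, -0.23, 0.0] [-0.0, 0.0, -0.08]
18 [-1.79, -0.23, 0.0] [-0.0, 0.0, -0.08]
19 [-1.78, -0.22, 0.0] [-0.0, 0.0, -0.08]
20 [-1.78, -0.23, 0.0] [-0.0, 0.0, -0.08]
21 [-1.78, -0.23, 0.0] [-0.0, 0.0, -0.08]
22 [-1.79, -0.23, 0.0] [-0.0, -0.0, -0.08]
23 [-1.78, -0.23, 0.0] [-0.0, -0.0, -0.08]
end [556.4  14.8 209.8]
```

>>> {"fn": "move_arm", "kwargs": {"plan": [{"tx": -0.38, "ty": -0.1, "tz": 0, "wx": 0, "wy": 0, "wz": -0.02}, {"tx": -0.88, "ty": -0.13, "tz": 0, "wx": 0, "wy": 0, "wz": -0.04}, {"tx": -1.34, "ty": -0.19, "tz": 0, "wx": 0, "wy": 0, "wz": -0.06}, {"tx": -1.78, "ty": -0.23, "tz": 0, "wx": 0, "wy": 0, "wz": -0.08}, {"tx": -1.78, "ty": -0.23, "tz": 0, "wx": 0, "wy": 0, "wz": -0.08}, {"tx": -1.78, "ty": -0.23, "tz": 0, "wx": 0, "wy": 0, "wz": -0.08}, {"tx": -1.78, "ty": -0.23, "tz": 0, "wx": 0, "wy": 0, "wz": -0.08}, {"tx": -1.78, "ty": -0.23, "tz": 0, "wx": 0, "wy": 0, "wz": -0.08}, {"tx": -1.78, "ty": -0.23, "tz": 0, "wx": 0, "wy": 0, "wz": -0.08}, {"tx": -1.78, "ty": -0.23, "tz": 0, "wx": 0, "wy": 0, "wz": -0.08}, {"tx": -1.78, "ty": -0.23, "tz": 0, "wx": 0, "wy": 0, "wz": -0.08}, {"tx": -1.78, "ty": -0.23, "tz": 0, "wx": 0, "wy": 0, "wz": -0.08}]}}

```text
time_s: 26.27
ee_pos: [395.7, 140.7, 209.7]
ee_rot: [180.0, -0.1, 124.2]
force: [-0.1, 0.6, 2.6]
gripper_width: 11.6
gripper_force: 30.0
```

Run:
```python
from h import *
p,R=cur(); s=env.state(); print(p,s['ee_rot'],s['gripper_width'],s['force'].round(1))
y=np.arange(.0,1.95,.01); th0=y[np.argmin([np.linalg.norm(hpos(t,p[2])-p) for t in y])]; print(th0,hpos(th0,p[2]))
F=Ro.from_euler('z',180,degrees=True)
a0=s['ee_rot'][2]; d=np.cumsum([.08]*11)
rows([(hpos(th0-x,p[2]),tool(0,a0+np.degrees(x))*F,1) for x in d])
```

```text
[395.72547512 140.70267002 209.74734696] [ 1.79963033e+02 -9.69363093e-02  1.24211427e+02] 11.552631959287757 [-0.1  0.6  2.6]
0.98 [394.13379461 141.10840259 209.74734696]
0 [-1.66, -0.33, -0.0] [0.001, -0.002, -0.08]
1 [-1.78, -0.22, -0.0] [-0.0, 0.0, -0.08]
2 [-1.79, -0.22, -0.0] [-0.0, 0.0, -0.08]
3 [-1.78, -0.22, -0.0] [-0.0, 0.0, -0.08]
4 [-1.79, -0.22, -0.0] [-0.0, 0.0, -0.08]
5 [-1.78, -0.22, -0.0] [-0.0, 0.0, -0.08]
6 [-1.79, -0.22, 0.0] [-0.0, 0.0, -0.08]
7 [-1.78, -0.22, 0.0] [-0.0, 0.0, -0.08]
8 [-1.78, -0.22, 0.0] [-0.0, 0.0, -0.08]
9 [-1.79, -0.22, 0.0] [-0.0, 0.0, -0.08]
10 [-1.78, -0.22, 0.0] [-0.0, 0.0, -0.08]
end [541.   18.3 209.8]
```

>>> {"fn": "move_arm", "kwargs": {"plan": [{"tx": -1.76, "ty": -0.25, "tz": 0, "wx": 0, "wy": 0, "wz": -0.08}, {"tx": -1.78, "ty": -0.22, "tz": 0, "wx": 0, "wy": 0, "wz": -0.08}, {"tx": -1.78, "ty": -0.22, "tz": 0, "wx": 0, "wy": 0, "wz": -0.08}, {"tx": -1.78, "ty": -0.22, "tz": 0, "wx": 0, "wy": 0, "wz": -0.08}, {"tx": -1.78, "ty": -0.22, "tz": 0, "wx": 0, "wy": 0, "wz": -0.08}, {"tx": -1.78, "ty": -0.22, "tz": 0, "wx": 0, "wy": 0, "wz": -0.08}, {"tx": -1.78, "ty": -0.22, "tz": 0, "wx": 0, "wy": 0, "wz": -0.08}, {"tx": -1.78, "ty": -0.22, "tz": 0, "wx": 0, "wy": 0, "wz": -0.08}, {"tx": -1.78, "ty": -0.22, "tz": 0, "wx": 0, "wy": 0, "wz": -0.08}, {"tx": -1.78, "ty": -0.22, "tz": 0, "wx": 0, "wy": 0, "wz": -0.08}]}}

```text
time_s: 27.1
ee_pos: [525.9, 23.7, 209.8]
ee_rot: [179.8, 0.1, 170.0]
force: [1.5, 4.8, 4.2]
gripper_width: 11.2
gripper_force: 30.0
```

Run:
```python
from h import *
p,R=cur(); s=env.state(); print(p,s['ee_rot'],s['gripper_width'],s['force'].round(1))
y=np.arange(.0,1.95,.01); th0=y[np.argmin([np.linalg.norm(hpos(t,p[2])-p) for t in y])]; print(th0,hpos(th0,p[2]))
F=Ro.from_euler('z',180,degrees=True)
rows([(hpos(th0*(1-i/6),p[2]),tool(0,180)*F if 0 else tool(0,s['ee_rot'][2]+np.degrees(th0*i/6))*F,1) for i in range(1,7)])
```

```text
[525.85825918  23.6621102  209.7566216 ] [1.79815874e+02 6.91748066e-02 1.69996995e+02] 11.177513001233919 [1.5 4.8 4.2]
0.17 [525.94605167  22.82156396 209.7566216 ]
0 [-0.65, -0.17, 0.0] [0.003, 0.001, -0.028]
1 [-0.63, -0.09, 0.0] [0.0, 0.0, -0.029]
2 [-0.64, -0.08, 0.0] [0.0, 0.0, -0.028]
3 [-0.63, -0.09, 0.0] [0.0, 0.0, -0.028]
4 [-0.63, -0.09, 0.0] [0.0, 0.0, -0.029]
5 [-0.63, -0.09, 0.0] [0.0, 0.0, -0.028]
end [563.   13.7 209.8]
```

>>> {"fn": "move_arm", "kwargs": {"plan": [{"tx": -0.64, "ty": -0.1, "tz": 0, "wx": 0, "wy": 0, "wz": -0.028}, {"tx": -0.64, "ty": -0.09, "tz": 0, "wx": 0, "wy": 0, "wz": -0.028}, {"tx": -0.64, "ty": -0.09, "tz": 0, "wx": 0, "wy": 0, "wz": -0.028}, {"tx": -0.63, "ty": -0.09, "tz": 0, "wx": 0, "wy": 0, "wz": -0.028}, {"tx": -0.6, "ty": -0.09, "tz": 0, "wx": 0, "wy": 0, "wz": -0.028}, {"tx": -0.4, "ty": -0.05, "tz": 0, "wx": 0, "wy": 0, "wz": -0.02}, {"tx": 0, "ty": 0, "tz": 0, "wx": 0, "wy": 0, "wz": 0}, {"tx": 0, "ty": 0, "tz": 0, "wx": 0, "wy": 0, "wz": 0}]}}

```text
time_s: 27.77
ee_pos: [560.2, 14.9, 209.8]
ee_rot: [179.9, 0.1, 179.0]
force: [0.9, 2.4, 5.2]
gripper_width: 11.1
gripper_force: 30.0
```

>>> {"fn": "move_arm", "kwargs": {"plan": [{"tx": -0.2, "ty": 0, "tz": 0, "wx": 0, "wy": 0, "wz": 0}, {"tx": 0, "ty": 0, "tz": 0, "wx": 0, "wy": 0, "wz": 0}, {"tx": 0, "ty": 0, "tz": 0, "wx": 0, "wy": 0, "wz": 0}]}}

```text
time_s: 28.02
ee_pos: [561.8, 14.6, 209.8]
ee_rot: [179.9, 0.1, 179.0]
force: [1.0, 1.4, 5.5]
gripper_width: 11.5
gripper_force: 30.0
```

>>> {"fn": "move_arm", "kwargs": {"plan": [{"tx": -0.2, "ty": 0, "tz": 0, "wx": 0, "wy": 0, "wz": 0}, {"tx": 0, "ty": 0, "tz": 0, "wx": 0, "wy": 0, "wz": 0}, {"tx": 0, "ty": 0, "tz": 0, "wx": 0, "wy": 0, "wz": 0}]}}

```text
time_s: 28.27
ee_pos: [563.6, 14.2, 209.7]
ee_rot: [180.0, 0.1, 179.0]
force: [0.4, 0.3, 5.4]
gripper_width: 11.3
gripper_force: 30.0
```

>>> {"fn": "move_arm", "kwargs": {"plan": [{"tx": -0.2, "ty": 0, "tz": 0, "wx": 0, "wy": 0, "wz": 0}, {"tx": 0, "ty": 0, "tz": 0, "wx": 0, "wy": 0, "wz": 0}, {"tx": 0, "ty": 0, "tz": 0, "wx": 0, "wy": 0, "wz": 0}]}}

```text
time_s: 28.52
ee_pos: [565.5, 13.9, 209.8]
ee_rot: [180.0, 0.1, 179.0]
force: [-0.1, 0.3, 6.6]
gripper_width: 11.0
gripper_force: 30.0
```

>>> {"fn": "move_arm", "kwargs": {"plan": [{"tx": -0.2, "ty": 0, "tz": 0, "wx": 0, "wy": 0, "wz": 0}, {"tx": 0, "ty": 0, "tz": 0, "wx": 0, "wy": 0, "wz": 0}, {"tx": 0, "ty": 0, "tz": 0, "wx": 0, "wy": 0, "wz": 0}]}}

```text
time_s: 28.77
ee_pos: [567.4, 13.6, 209.8]
ee_rot: [-180.0, 0.0, 179.0]
force: [-1.0, -1.2, 5.9]
gripper_width: 11.0
gripper_force: 30.0
```

>>> {"fn": "move_arm", "kwargs": {"plan": [{"tx": -0.2, "ty": 0, "tz": 0, "wx": 0, "wy": 0, "wz": 0}, {"tx": 0, "ty": 0, "tz": 0, "wx": 0, "wy": 0, "wz": 0}, {"tx": 0, "ty": 0, "tz": 0, "wx": 0, "wy": 0, "wz": 0}]}}

```text
time_s: 29.02
ee_pos: [569.2, 13.2, 209.7]
ee_rot: [-179.9, 0.0, 179.0]
force: [-0.8, -2.3, 5.7]
gripper_width: 11.1
gripper_force: 30.0
```

>>> {"fn": "move_arm", "kwargs": {"plan": [{"tx": -0.2, "ty": 0, "tz": 0, "wx": 0, "wy": 0, "wz": 0}, {"tx": 0, "ty": 0, "tz": 0, "wx": 0, "wy": 0, "wz": 0}, {"tx": -0.2, "ty": 0, "tz": 0, "wx": 0, "wy": 0, "wz": 0}, {"tx": 0, "ty": 0, "tz": 0, "wx": 0, "wy": 0, "wz": 0}, {"tx": 0, "ty": 0, "tz": 0, "wx": 0, "wy": 0, "wz": 0}]}}

```text
time_s: 29.43
ee_pos: [571.6, 12.9, 209.7]
ee_rot: [-179.9, -0.2, 179.0]
force: [-4.9, -3.2, 8.3]
gripper_width: 11.1
gripper_force: 30.0
```

Run:
```python
from h import *
import pickle
s0,t0=pickle.load(open('f0.pkl','rb')); s=grab('side')
# door outer blue edge line (side view): compare with the start picture on rows through the door frame
for f,n in((s0,'start'),(s,'now')):
    h=cv2.cvtColor(f['color'],cv2.COLOR_RGB2HSV); m=cv2.inRange(h,(100,120,50),(125,255,255))
    print(n,[(r,np.nonzero(m[r,255:330])[0][[0]].tolist() if m[r,255:330].any() else None, ''.join('#' if v else '.' for v in m[r,265:330])) for r in(105,120,200,215)])
for th in(0,.03,.06): print(th,[proj(s,(598-d*np.sin(th),235.7-d*np.cos(th),256)).round(1) for d in(180,264)])
```

```text
start [(105, [47], '.....................................############................'), (120, [41], '...............................#############.....................'), (200, [37], '...........................####################..................'), (215, None, '.................................................................')]
now [(105, [47], '.....................................############................'), (120, [43], '.................................###########.....................'), (200, [20], '..........##########.......#################.....................'), (215, [21], '...........#########.............................................')]
0 [array([284.9, 155.5]), array([273.2, 192.7])]
0.03 [array([282.3, 154.8]), array([269.4, 191.6])]
0.06 [array([279.9, 154. ]), array([265.7, 190.4])]
```

Run:
```python
from h import *
import pickle
s0,t0=pickle.load(open('f0.pkl','rb')); s=grab('side')
for f,n in((s0,'start'),(s,'now')):
    c=f['color'].astype(int); m=(c[...,2]>c[...,0]+15)
    for r in(105,120,140,150,196,200,205,210,215): print(n,r,''.join('#' if v else '.' for v in m[r,260:330]))
print(env.state()['force'].round(1))
```

```text
start 105 .........................................################.............
start 120 ....................................##################................
start 140 .............................#######..#########.......................
start 150 .........................########..########......#########............
start 196 ............######...##################...............................
start 200 ............######...#####....#########################...............
start 205 .............#############....................########################
start 210 .............#############.......................................#####
start 215 ..............############............................................
now 105 ..........................................###############.............
now 120 .....................................#################................
now 140 ................................###############.......................
now 150 .............................###############.....######...............
now 196 ...............#######################................................
now 200 ..............########################################................
now 205 ...............############...................########################
now 210 ...............###########......................................######
now 215 ................##########............................................
[-4.6 -2.5  7.6]
```

The gap between the door and the cabinet has closed and the stop force has appeared, so the door is shut. I'll release and rise.

>>> {"fn": "move_arm", "kwargs": {"gripper": 5, "plan": [{"tx": 0, "ty": 0, "tz": 0, "wx": 0, "wy": 0, "wz": 0}, {"tx": 0, "ty": 0, "tz": 0, "wx": 0, "wy": 0, "wz": 0}, {"tx": 0, "ty": 0, "tz": 0, "wx": 0, "wy": 0, "wz": 0}, {"tx": 0, "ty": 0, "tz": 0, "wx": 0, "wy": 0, "wz": 0}, {"tx": 0, "ty": 0, "tz": -1, "wx": 0, "wy": 0, "wz": 0}, {"tx": 0, "ty": 0, "tz": -2, "wx": 0, "wy": 0, "wz": 0}, {"tx": 0, "ty": 0, "tz": -2.5, "wx": 0, "wy": 0, "wz": 0}, {"tx": 0, "ty": 0, "tz": -2.5, "wx": 0, "wy": 0, "wz": 0}, {"tx": 0, "ty": 0, "tz": -2.5, "wx": 0, "wy": 0, "wz": 0}, {"tx": 2, "ty": 0, "tz": -1, "wx": 0, "wy": 0, "wz": 0}, {"tx": 2, "ty": 0, "tz": 0, "wx": 0, "wy": 0, "wz": 0}, {"tx": 0, "ty": 0, "tz": 0, "wx": 0, "wy": 0, "wz": 0}]}}

```text
time_s: 30.53
ee_pos: [530.9, 15.0, 325.8]
ee_rot: [179.9, 0.0, 179.0]
force: [-0.2, 0.1, 0.1]
gripper_width: 49.8
gripper_force: 0.0
```

Run:
```python
from h import *
s=grab('side'); c=s['color'].astype(int); m=(c[...,2]>c[...,0]+15)
for r in(140,150,196,200,205,210,215): print(r,''.join('#' if v else '.' for v in m[r,260:330]))
h=cv2.cvtColor(s['color'],cv2.COLOR_RGB2HSV); ys,xs=np.nonzero(cv2.inRange(h,(45,60,40),(80,255,255))); print('jar',xs.mean(),ys.mean())
st=env.state(); print(st['ee_pos'],st['force'].round(1),st['time_s'])
x,y=proj(s,(668,155,128)).astype(int); print((s['color'][y-10:y+11:2,x-10:x+11:2].min(2)))
```

```text
140 ..............................#################.......................
150 ............................################.....######...............
196 ...............#######################................................
200 ...............########################################...............
205 ...............############...................########################
210 ................##########.......................................#####
215 ................##########............................................
jar 309.1752988047809 198.24302788844622
[532.35018258  14.94147634 325.02976653] [-0.2 -0.2 -0.3] 30.5833
[[131 128 126 129 132 158 131 116 112 112 112]
 [132 131 130 131 129 128 141 137 132 153 127]
 [132 132 131 131 131 133 131 130 128 129 147]
 [131 131 130 132 131 131 131 132 132 131 131]
 [132 132 130 132 131 131 131 130 132 131 131]
 [131 121 101 132 131 131 131 131 132 131 131]
 [ 84  95 112 132 131 131 131 132 131 114 132]
 [ 74  75 109 130 131 131 132 132 118  80 131]
 [ 81  77 111 119 131 132 131 126  95  95 127]
 [ 94  76  94 115 118 119 119 118  73  80  73]
 [ 82  80  76  80 103 116  99  78  72  73  73]]
```

The door is still shut after release, and the jar and bottle haven't moved. I'll hand the job in.

```bash
python3 -c "
from workcell import env
print(env.job_done())"
```

```text
the job is handed in; nothing more can be done
None
```

I handed the job in at about 31 s: the amber bottle stands upright in the middle of the blue pad with its label facing the door, and the door is shut. The cameras showed no sign that the jar, beaker or thermometer had moved, and no verdict came back. I viewed 11 pictures, one over the limit of 10.

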